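Dock the wash bottle on the cart and close its retaining bar

ROBOT

A 6-joint arm with a two-finger parallel gripper is mounted at the origin on a cart in front of the work surface, level with it; the furniture and walls round the work are solid. World frame = base frame: x ahead of the robot, y to its left, z up, the work surface at z = 0. Lengths are in mm, angles in rad, forces in N, time in s.
With the tool pointing down it reaches from about 250 to 800 mm from the base axis. Payload 3.9 kg.
Tool frame: the origin (TCP) lies at the very end of the fingers, on their centre line; the grasp point (between the pads) lies 19 mm behind it; z points along the fingers, y is the line along which they close (so a half turn about z gives the same grasp; the last joint's range is limited). The gripper opens to 85 mm and grips with 20 to 120 N. Pads are 22 mm wide; open, the fingers measure 114 mm over their backs; the gripper's body (76 mm by 85 mm) begins 54 mm behind the grasp point. The pads swing forward as they close: fully open they stand 13 mm farther back than shut.
Start: joints at [-1.286, 0.26, -0.138, 1.173, 0, 1.571], TCP at [147.502, -503.843, 231.304] pointing down, gripper open.
Joint ranges: [-2.78, 2.78], [-0.83, 1.72], [-1.28, 1.37], [-1.9, 2.12], [-1.57, 1.48], [-3.14, 3.14]. Speed limits (rad/s): [2.57, 2.57, 3.14, 3.14, 3.14, 3.14].

INTERFACE

Orientations are given as a rotation vector (axis times angle).
In Python, from bench import env, imaging gives the robot as it stands.
- The arm moves only by the tool move_arm, never from a script. Its argument "rows" is a list of rows, each a list of 7 numbers: the shift along the tool's x, y, z each as a share of 20 mm, from -1 to 1, then the turn, a rotation vector about the tool's x, y, z each as a share of 8 degrees, from -1 to 1, then the opening, from 0 (shut) to 1 (fully open). A call has 1 to 12 rows; each row shifts and turns the commanded pose from where the row before left it, along the tool's axes as they then stand; what a row does not reach is not made up. A row lasts 1/10 s, in which the tool goes at most 50 mm and 8.59 degrees, less where a joint would pass 70% of its speed; a pose out of reach is approached as far as the arm can. A call with a number of a shift or a turn outside -1 to 1 is refused whole. A call with a gripper value outside its range is refused whole. The fingers move at their own pace and stop on an object; "force" is the grip in N (left out, the last holds). Time passes only in rows, so rows that do not move let the fingers close. It gives the time, the measured TCP pose, the force, the opening and the grip force at its end, in the units of the state.
- env.observe(): the state, without advancing time (a new reading comes with each control period).
- imaging.capture(name): name is "scene" or "side" or "wrist"; returns a dict with "image" (400x640x3 uint8, red, green, blue), "mtx" (3x3 intrinsics, pixels), "eye" and "attitude" of the camera in the world; the wrist camera has in their place "hand_eye" (4x4, takes a point from camera to tool coordinates, whose origin is the TCP and whose axes are the flange's). Camera axes: x right, y up, looking along -z (the intrinsics and any distortion apply to the point x, -y, -z); pixel columns grow to the right and rows downward; lengths in mm; the calibration is good to about 2 mm. The wrist camera is an equidistant fisheye: a pixel r from the principal point sees the ray r / f radians off the axis. A picture is of the moment at which its call begins: read the wrist's pose just before it. There is no depth.
- env.sign_off(): hands the job in; it is judged then, once.
The state is a dict: "time_s": time; "qpos": joint angles; "joint_velocities": joint speeds; "joint_torque": joint torques, N m; "tool_pos": TCP position; "ee_rot": TCP orientation; "ft_force": force on the tool from outside, world axes, zero at the start; "moment": the same for the moment, N m; "opening": opening from 0.0 (shut) to 1.0 (fully open); "finger_force": force on a finger pad.
Only numpy, scipy, OpenCV 4.12 (cv2) and the standard library are available. Lean on these libraries where they do the work, as an engineer would, in place of code of your own. Each camera call takes 0.05 s, during which the arm holds its last target. There are 200 camera calls.

TASK

The cart is about to be wheeled away: put the wash bottle (white, red cap) into the wire bottle dock. Its cap is only resting on it loosely, so do not lift the bottle: slide it standing over the deck, without tipping it, fully home against the back of the dock, then swing the dock's raised retaining bar down in front of it until the bar lies level in its fork. Leave everything else on the cart where it is.

Things in the scene. Friction and masses are not known exactly. Their poses are not given: they have to be found in the camera images.
- wash_bottle: white soft wash bottle, red cap, thin bent jet, about 280 g, standing; round body 67 mm in diameter, 142 mm high, cap 37 mm wide up to 166 mm, jet up to 200 mm high and 80 mm out from the axis. Its origin is NOT on the bottle's axis: use point wash_axis. z along the bottle.
- wash_axis (a point): centre of the underside of the wash bottle, on its axis; on the deck at z = 0 when it stands
- dock: steel-wire bottle dock screwed to the deck: two U-shaped hoops of 7 mm rod, 35 and 66 mm above the deck, on four posts; open on its -x side, no floor or sill. Origin: on the deck at the centre of the round, clear radius 36 mm. The bottle is home with its axis here, within 5 mm; hard against the back it stands at x = +3 mm
- dock_mouth (a point): middle of the dock's mouth, on the deck, 50 mm before the dock's origin (its -x). The hoops' arms run straight, 73 mm apart, from x = 0 to -34 mm and flare to about 100 mm apart here. The bottle is pushed in along the dock's +x
- bar (a joint): retaining bar of the dock, a 7 mm steel rod on a stiff hinge (it stays where it is left; about 1 N at its end moves it), turning in the plane x = -40 mm of the dock. 0 = down: level across the mouth towards the dock's -y, 80 mm above the deck, in the small fork on the -y arm; 1.57 = straight up over the hinge; stop at 1.92. Starts up
- bar_hinge (a point): hinge of the bar on its gate post, at (-40, 120, 80) mm in the dock's frame; its axis is the dock's x axis
- bar_grip (a point): centre of the red plastic sleeve (14 mm thick, 40 mm long) on the bar's free end, 202 mm from the hinge; with the bar down the sleeve stands out beyond the fork, 62 to 102 mm to the dock's -y of the dock's middle
- cleaner_bottle: white bottle with green label, 61 mm in diameter, 197 mm high, standing at the back left; origin under its centre
- spray_bottle: white trigger spray bottle with yellow trigger, 58 x 124 x 278 mm, standing at the back right; origin under its centre
- film_box: orange and white card box, 65 x 113 x 60 mm, at the back beside the dock, on its left or right; origin under its centre
- timer: white lab timer, 58 x 62 x 18 mm, lying on the card box; origin under its centre
- smoke_tray: smoked acrylic tray, 105 x 135 x 52 mm, at the left; origin under its centre
- vial: clear vial with white cap, 28 mm in diameter, 65 mm high, in front of the card box; origin under its centre
- driver: small screwdriver with red handle, 17 x 159 x 15 mm, lying along the right-hand edge; origin under its centre
Not all that is in view belongs to the job. Leave any blue look-alike of the wash_bottle alone.

How it is judged:
By the outcome, as a careful person would: the job done as asked, in the order asked, and still so for the second after the job is handed in, with the robot touching nothing.
It also fails if it takes over 72 s, if anything falls off the work surface, if the arm or the gripper's body presses on something with over 40 N, if the wrist force passes 120 N, or if a joint passes its speed limit or range.

## Working session

There is one attempt and no reset: what is moved stays moved. The work goes in short steps, Python scripts to look and compute and a tool call to move; the robot and the scene stay as the last step left them, time stands still between calls to the robot, and variables do not carry over. Pictures are saved under pics/ and viewed, at most 10 in all, crops included, and the job is handed in when it is done.

Besides the shell and the picture viewer there is one more tool, called in YAML: its name, and indented under it one key for each argument. move_arm: Moves the arm, as the interface text tells. Shift numbers are shares of 20 mm and turn numbers shares of 8 degrees, none past 1 either way. Its arguments: {"type":"object","properties":{"rows":{"type":"array","items":{"type":"array","items":{"type":"number"}}},"force":{"type":"number"}},"required":["rows"]}

```bash
mkdir -p pics; ls; cat > h.py <<'E'
import numpy as np, cv2, pickle
from bench import env, imaging
def cap(n,fn):
    s=env.observe(); c=imaging.capture(n); c['state']=s
    cv2.imwrite(f'pics/{fn}.png',c['image'][:,:,::-1]); pickle.dump(c,open(f'pics/{fn}.pkl','wb')); return c
E
python3 - <<'E'
from h import *
for n in('scene','side','wrist'):
    c=cap(n,n+'0')
    print(n,{k:(np.round(v,3).tolist() if not isinstance(v,dict) else 0) for k,v in c.items() if k not in('image','state')})
print(env.observe())
E
```

```text
pics
scene {'mtx': [[367.503, 0.0, 314.925], [0.0, 367.503, 204.842], [0.0, 0.0, 1.0]], 'eye': [-48.234, 525.936, 522.031], 'attitude': [0.553, -1.167, -2.053]}
side {'mtx': [[503.621, 0.0, 311.569], [0.0, 503.621, 198.378], [0.0, 0.0, 1.0]], 'eye': [407.522, -932.072, 838.149], 'attitude': [0.912, -0.053, -0.157]}
wrist {'mtx': [[309.707, 0.0, 326.587], [0.0, 309.707, 200.042], [0.0, 0.0, 1.0]], 'hand_eye': [[-0.001, 0.963, 0.269, 68.44], [1.0, 0.0, 0.001, -0.78], [0.001, 0.269, -0.963, -141.863], [0.0, 0.0, 0.0, 1.0]]}
{'time_s': 0.15, 'qpos': array([-1.28600764e+00,  2.60510342e-01, -1.39071626e-01,  1.17267742e+00,
       -1.40686732e-05,  1.57079429e+00]), 'joint_velocities': array([ 8.15095053e-05, -2.21931730e-03,  5.09889584e-03,  3.71210974e-04,
        1.82406683e-04,  2.36314137e-03]), 'joint_torque': array([-4.10571320e-04, -4.06005299e+01,  2.54166377e+01,  1.26566118e-02,
       -2.38133174e-05, -3.01399417e-06]), 'tool_pos': array([ 147.35270702, -503.36237895,  230.66847343]), 'ee_rot': array([-3.10836464e+00, -4.45632737e-01,  3.47855569e-04]), 'ft_force': array([-0.04701937, -0.05991609, -0.47515465]), 'moment': array([-0.02864466,  0.01048242,  0.03040388]), 'finger_force': 0.0, 'opening': 0.9987334619013338}
```

View pics/scene0.png

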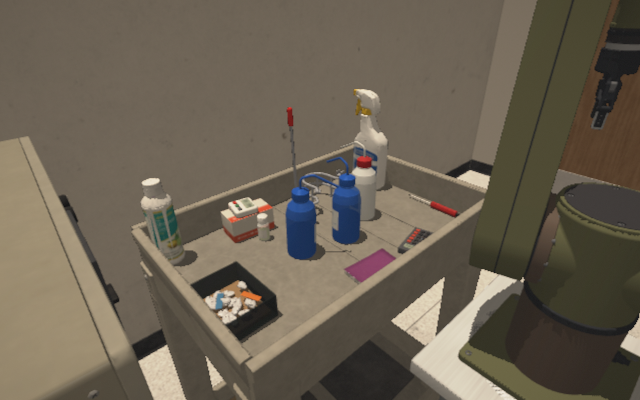

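View pics/side0.png

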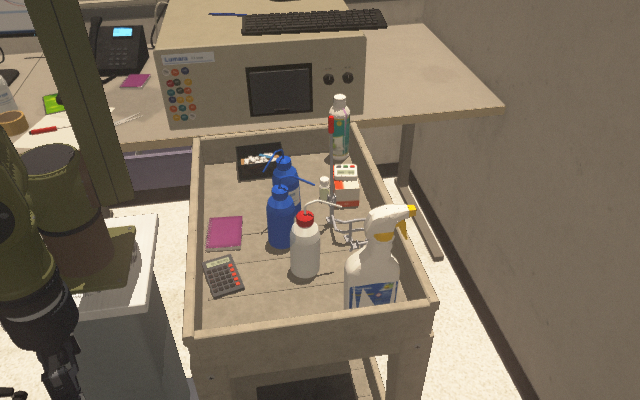

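The scene view shows the wash bottle at (364,190), the red sleeve of the bar at (290,112) and two blue look-alikes at (301,225) and (346,210). In the side view the wash bottle is at (305,245) and the dock at about (345,220). I'll zoom in on the dock.

```bash
python3 - <<'E'
import cv2,numpy as np
a=cv2.imread('pics/scene0.png')[95:245,265:405]; b=cv2.imread('pics/side0.png')[150:290,255:405]
a=cv2.resize(a,(400,429),interpolation=3); b=cv2.resize(b,(400,373),interpolation=3)
o=np.zeros((429,800,3),np.uint8); o[:,:400]=a; o[:373,400:]=b; cv2.imwrite('pics/crop1.png',o)
E
```

```text
(no output)
```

View pics/crop1.png

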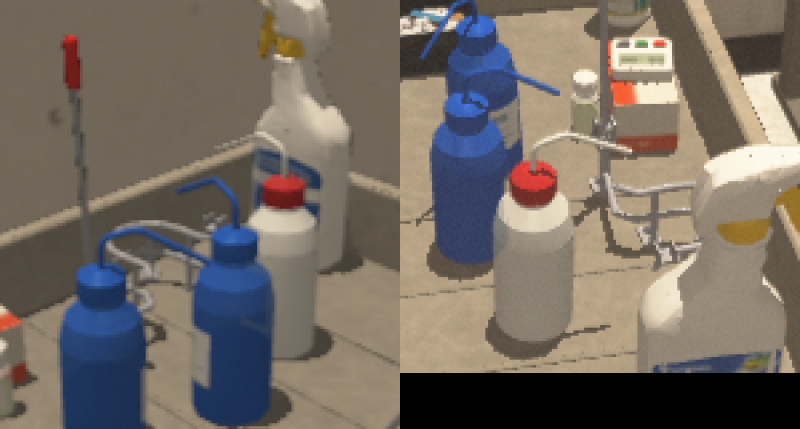

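The crops show the wash bottle with its cap at crop (285,190), the dock behind it opening towards the bottle, the bar standing straight up, and its hinge at about (602,130) in the side crop.

```bash
cat >> h.py <<'E'
from scipy.spatial.transform import Rotation as R
def ray(c,uv):
    K=c['mtx']; x=(uv[0]-K[0,2])/K[0,0]; y=(uv[1]-K[1,2])/K[1,1]
    if 'hand_eye' in c:
        r=np.hypot(x,y); s=np.sin(r)/r if r>0 else 1; d=np.array([x*s,-y*s,-np.cos(r)])
        T=np.array(c['hand_eye']); Rt=R.from_rotvec(c['state']['ee_rot']).as_matrix()
        return Rt@T[:3,3]+c['state']['tool_pos'], Rt@T[:3,:3]@d
    d=np.array([x,-y,-1.]); d/=np.linalg.norm(d)
    return np.array(c['eye']),R.from_rotvec(c['attitude']).apply(d)
def proj(c,P):
    P=np.atleast_2d(np.array(P,float)); K=c['mtx']
    if 'hand_eye' in c:
        T=np.array(c['hand_eye']); Rt=R.from_rotvec(c['state']['ee_rot']).as_matrix()
        q=((P-c['state']['tool_pos'])@Rt-T[:3,3])@T[:3,:3]
        r=np.hypot(q[:,0],q[:,1]); th=np.arctan2(r,-q[:,2]); return np.c_[K[0,2]+K[0,0]*th*q[:,0]/r,K[1,2]-K[1,1]*th*q[:,1]/r]
    q=R.from_rotvec(c['attitude']).inv().apply(P-np.array(c['eye']))
    return np.c_[K[0,2]-K[0,0]*q[:,0]/q[:,2],K[1,2]+K[1,1]*q[:,1]/q[:,2]]
def onz(c,uv,z):
    o,d=ray(c,uv); return o+d*(z-o[2])/d[2]
def tri(*a):
    A=0;b=0
    for c,uv in a:
        o,d=ray(c,uv); d=d/np.linalg.norm(d); M=np.eye(3)-np.outer(d,d); A=A+M; b=b+M@o
    p=np.linalg.solve(A,b); return np.round(p,1),np.round([np.linalg.norm(proj(c,p)[0]-uv) for c,uv in a],1)
def load(f): return pickle.load(open(f'pics/{f}.pkl','rb'))
E
python3 - <<'E'
from h import *
s=load('scene0');d=load('side0')
print('cap',tri((s,(364.7,160)),(d,(304.9,214.5))))
print('sleeve mid',tri((s,(290.2,116.5)),(d,(333,122))))
print('base',onz(s,(366.5,216),0),onz(d,(305.6,272),0))
print('hinge side z80',onz(d,(330.8,198.8),80))
for n,u,v in(('blue1',301,195),('blue2',346.5,182)): print(n,onz(s,(u,v),166))
for n,u,v in(('blue1',285,162),('blue2',280,190)): print(n,onz(d,(u,v),166))
def f(x,y):return 255+(x-400)*.375,150+y*.375
for p in [(598,185),(640,240),(655,190),(665,262),(695,188)]: print('dock',p,onz(d,f(*p),66)[:2].round(),onz(d,f(*p),0)[:2].round())
E
```

```text
cap (array([ 507.4, -117.6,  159.3]), array([0.9, 1. ]))
sleeve mid (array([597.3,  37.6, 284.5]), array([1.5, 1.5]))
base [ 492.15701625 -120.95428961    0.        ] [ 504.21882445 -128.54819113    0.        ]
hinge side z80 [592.58257579  28.12985609  80.        ]
blue1 [464.81176658 119.95260387 166.        ]
blue2 [441.75020579  12.02637516 166.        ]
blue1 [490.25381618  81.79493771 166.        ]
blue2 [466.10567306 -28.3708319  166.        ]
dock (598, 185) [577. -32.] [592.  45.]
dock (640, 240) [ 599. -109.] [615. -39.]
dock (655, 190) [626. -48.] [644.  28.]
dock (665, 262) [ 614. -139.] [631. -72.]
dock (695, 188) [661. -52.] [683.  24.]
```

View pics/wrist0.png

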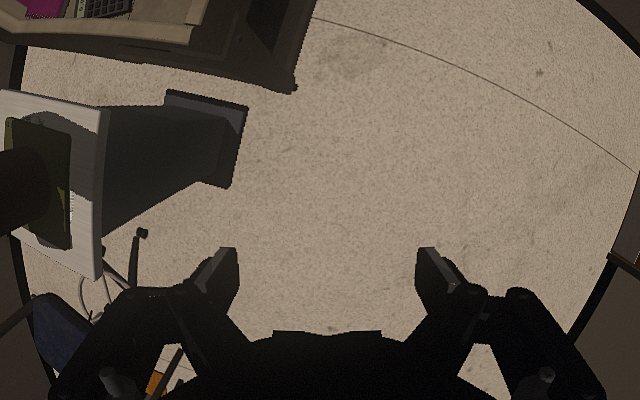

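The wrist camera sees only the floor and a corner of the cart from the start pose. I'll move it over the cart.

move_arm:
  rows:
    - [0.5,-0.4,-1,0,0,0,1]
    - [0.6,-0.5,-1,0,0,0,1]
    - [0.7,-0.6,-1,0,0,0,1]
    - [0.8,-0.7,-1,0,0,0,1]
    - [0.8,-0.7,-1,0,0,0,1]
    - [0.8,-0.7,-1,0,0,0,1]
    - [0.8,-0.7,-1,0,0,0,1]
    - [0.8,-0.7,-0.5,0,0,0,1]
    - [0.8,-0.7,0,0,0,0,1]
    - [0.8,-0.7,0,0,0,0,1]
    - [0.8,-0.7,0,0,0,0,1]
    - [0.8,-0.7,0,0,0,0,1]

```text
time_s: 1.35
tool_pos: [276.7, -302.7, 381.1]
ee_rot: [-3.109, -0.446, 0.0]
ft_force: [-0.1, 0.1, 0.1]
opening: 1.001
finger_force: 0.0
```

move_arm:
  rows:
    - [0.8,-0.7,0,0,0,0,1]
    - [0.8,-0.7,0,0,0,0,1]
    - [0.8,-0.7,0,0,0,0,1]
    - [0.8,-0.7,0,0,0,0,1]
    - [0.8,-0.7,0,0,0,0,1]
    - [0.8,-0.7,0,0,0,0,1]
    - [0.8,-0.7,0,0,0,0,1]
    - [0.7,-0.7,0,0,0,0,1]
    - [0.7,-0.7,0,0,0,0,1]
    - [0.6,-0.6,0,0,0,0,1]
    - [0.6,-0.6,0,0,0,0,1]
    - [0,0,0,0,0,0,1]

```text
time_s: 2.55
tool_pos: [392.2, -112.3, 381.0]
ee_rot: [-3.109, -0.45, 0.0]
ft_force: [-0.2, -0.6, -0.8]
opening: 0.999
finger_force: 0.0
```

```bash
python3 - <<'E'
from h import *
s=env.observe(); print(s['tool_pos'],R.from_rotvec(s['ee_rot']).as_matrix().round(3),s['qpos'],s['ft_force'])
c=cap('wrist','w1'); cv2.imwrite('pics/w1b.png',cv2.resize(c['image'][:,:,::-1],(800,500),interpolation=3))
E
```

```text
[ 392.187755   -112.29177242  380.96882782] [[ 0.959  0.284 -0.   ]
 [ 0.284 -0.959  0.001]
 [-0.    -0.001 -1.   ]] [-2.79253420e-01  3.40992177e-02 -2.62931624e-02  1.51094429e+00
  4.99743458e-04  2.57485103e+00] [-0.2286592 -0.6427075 -0.8239527]
```

View pics/w1b.png

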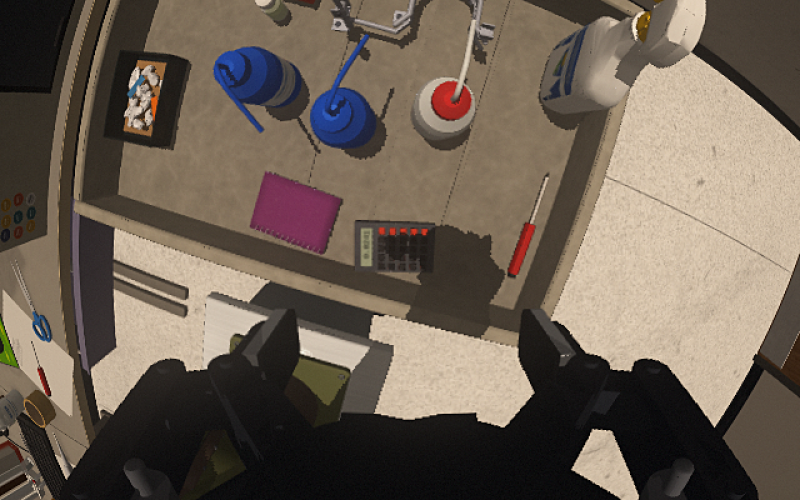

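The view shows the wash bottle at (443,105), the blue bottles at (260,75) and (343,117), and the dock mouth at the top edge, posts at (340,22) and (485,30). I'll move forward to see the whole dock.

move_arm:
  rows:
    - [1,0,0,0,0,0,1]
    - [1,0,0,0,0,0,1]
    - [1,0,0,0,0,0,1]
    - [1,0,0,0,0,0,1]
    - [1,0,0,0,0,0,1]
    - [1,0,0,0,0,0,1]
    - [1,0,0,0,0,0,1]
    - [0,0,0,0,0,0,1]
    - [0,0,0,0,0,0,1]

```text
time_s: 3.5
tool_pos: [525.5, -74.8, 380.9]
ee_rot: [3.11, 0.445, -0.003]
ft_force: [-0.6, 0.3, -0.6]
opening: 1.0
finger_force: 0.0
```

```bash
python3 - <<'E'
from h import *
s=env.observe(); print(s['tool_pos'],s['ee_rot'])
c=cap('wrist','w2'); cv2.imwrite('pics/w2b.png',cv2.resize(c['image'][:280,130:530,::-1],(800,560),interpolation=3))
E
```

```text
[525.49337056 -74.84168428 380.87715492] [ 3.10987229e+00  4.45207788e-01 -2.57993172e-03]
```

View pics/w2b.png

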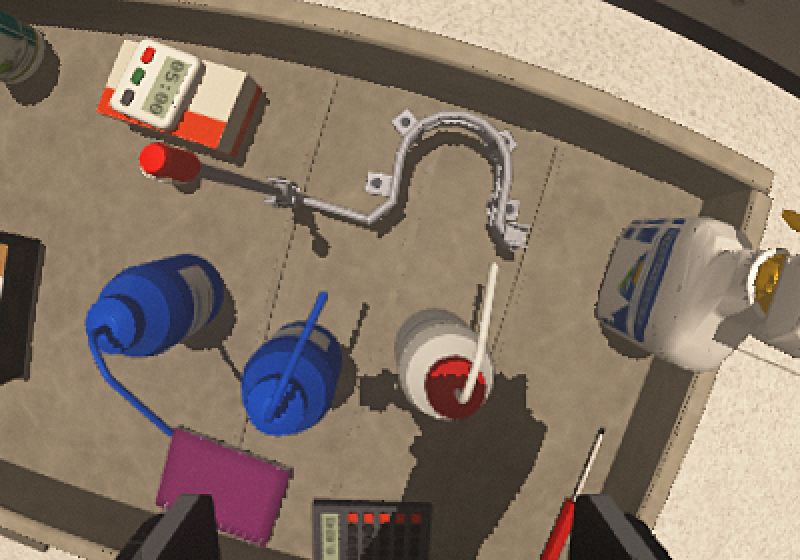

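The wrist view shows the dock clearly: hinge at crop (285,192), fork at (513,237), hoop back at (455,118), wash bottle cap at (457,388) with the jet pointing into the dock. I'll fit the positions now and overlay the model.

```bash
cat > fit.py <<'E'
from h import *
from scipy.optimize import least_squares
w=load('w2'); w1=load('w1'); s=load('scene0'); d=load('side0')
f=lambda x,y:(130+x/2,y/2)
print('cap tri',tri((w,f(457,386)),(w1,(452/1.25,99/1.25)),(s,(364.7,160)),(d,(304.9,214.5))))
print('hinge tri',tri((w,f(285,192)),(d,(330.8,198.8))))
print('sleeve top',tri((w,f(155,162)),(s,(290.2,108.5))))
print('hinge z80',onz(w,f(285,192),80),'fork',onz(w,f(513,235),80))
def dock(p,L):
    L=np.atleast_2d(L).astype(float); c,q=np.cos(p[2]),np.sin(p[2])
    return np.c_[p[0]+c*L[:,0]-q*L[:,1],p[1]+q*L[:,0]+c*L[:,1],L[:,2]]
arc=[f(*u) for u in((412,140),(435,122),(460,117),(485,126),(503,148))]
def res(p):
    e=[(proj(w,dock(p,(-40,120,80)))[0]-f(285,192)),(proj(w,dock(p,(-40,-55,78)))[0]-f(513,233)),(proj(w,dock(p,(-46,46,66)))[0]-f(370,219))]
    e=list(np.ravel(e))
    for u in arc:
        P=onz(w,u,66); e.append((np.hypot(P[0]-p[0],P[1]-p[1])-39.5)*.6)
    return e
r=least_squares(res,[630,-70,0]); p=r.x; print('dock',p,np.round(r.fun,1))
im=cv2.resize(w['image'][:280,130:530,::-1],(800,560),interpolation=3)
def draw(P,col,cl=False):
    q=(proj(w,P)-[130,0])*2; cv2.polylines(im,[np.round(q).astype(int)],cl,col,1)
t=np.linspace(-np.pi/2,np.pi/2,30)
for z in(35,66):
    L=[(-50,-50,z),(-34,-40,z)]+[(39.5*np.cos(a),39.5*np.sin(a),z) for a in t]+[(-34,40,z),(-50,50,z)]
    draw(dock(p,L),(0,255,0) if z==66 else (255,255,0))
draw(dock(p,[(-40,120,80),(-40,120,302)]),(0,0,255)); draw(dock(p,[(-40,120,80),(-40,-102,80)]),(0,0,255))
import sys
B=np.array([float(x) for x in sys.argv[1:3]]); t=np.linspace(0,2*np.pi,60)
for z,rr,c in((0,33.5,(0,255,0)),(110,33.5,(0,255,255)),(166,18.5,(255,0,255))): draw(np.c_[B[0]+rr*np.cos(t),B[1]+rr*np.sin(t),0*t+z],c)
print('axis in dock frame',(np.r_[B-p[:2]]@np.array([[np.cos(p[2]),-np.sin(p[2])],[np.sin(p[2]),np.cos(p[2])]])))
cv2.imwrite('pics/fit.png',im)
E
python3 fit.py 507 -118
```

```text
cap tri (array([ 509.7, -118.3,  158.7]), array([2. , 0.8, 1.4, 1.1]))
hinge tri (array([594.9,  27.8,  79.8]), array([1.7, 1. ]))
sleeve top (array([593.8,  37.4, 300.6]), array([0.9, 0.3]))
hinge z80 [597.250117    27.25235489  80.        ] fork [ 613.17186391 -137.26924136   80.        ]
dock [ 6.47193850e+02 -8.31029435e+01  9.10116649e-02] [-3.8 -0.4  2.3  2.4  4.2 -0.9 -1.9 -1.3  0.1  0.8  0.8]
axis in dock frame [-142.78528574  -22.01095935]
```

View pics/fit.png

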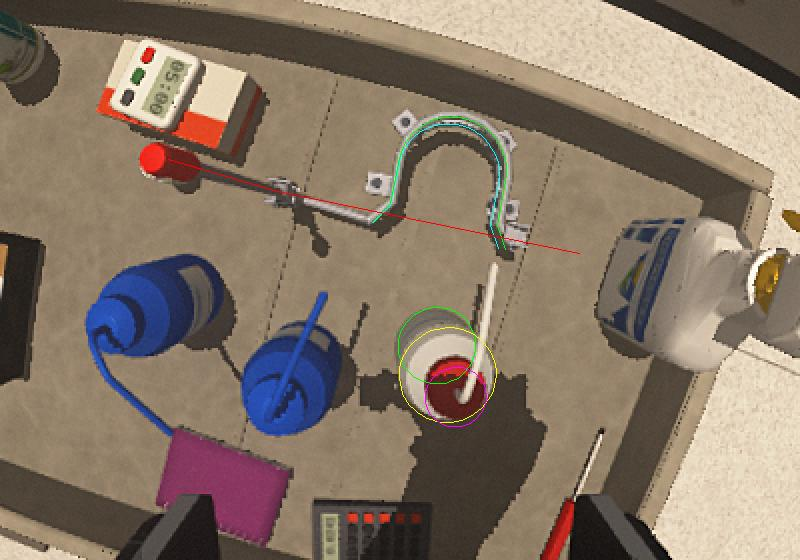

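```bash
cat >> fit.py <<'E'
arm=[(f(506,175),-39.5),(f(395,188),39.5)]
def res2(p):
    e=list(proj(w,dock(p,(-40,120,80)))[0]-f(285,192))
    for u in arc:
        P=onz(w,u,66); e.append((np.hypot(P[0]-p[0],P[1]-p[1])-39.5)*.6)
    for u,y in arm:
        P=onz(w,u,66); v=P[:2]-p[:2]; e.append((-np.sin(p[2])*v[0]+np.cos(p[2])*v[1]-y)*.6)
    return e
r=least_squares(res2,p); print('dock2',r.x,np.round(r.fun,1)); p=r.x
print('axis in dock frame',(np.r_[B-p[:2]]@np.array([[np.cos(p[2]),-np.sin(p[2])],[np.sin(p[2]),np.cos(p[2])]])))
E
python3 fit.py 508.5 -118
```

```text
cap tri (array([ 509.7, -118.3,  158.7]), array([2. , 0.8, 1.4, 1.1]))
hinge tri (array([594.9,  27.8,  79.8]), array([1.7, 1. ]))
sleeve top (array([593.8,  37.4, 300.6]), array([0.9, 0.3]))
hinge z80 [597.250117    27.25235489  80.        ] fork [ 613.17186391 -137.26924136   80.        ]
dock [ 6.47193850e+02 -8.31029435e+01  9.10116649e-02] [-3.8 -0.4  2.3  2.4  4.2 -0.9 -1.9 -1.3  0.1  0.8  0.8]
axis in dock frame [-141.29149379  -22.14728846]
dock2 [ 6.47515694e+02 -8.56824502e+01  9.53028422e-02] [-2.   0.2 -0.5 -0.5  0.2  0.1 -0.5  1.7  0.9]
axis in dock frame [-141.4601518  -18.9423521]
```

The overlay matches: the bottle axis is at about (508,-118), the dock at (647.5,-85.5) with yaw 5.4°. I'll retreat and pitch the tool to 30° below horizontal.

move_arm:
  rows:
    - [-1,0.46,0,0,0,0,0.55]
    - [-1,0.46,0,0,0,0,0.55]
    - [-1,0.46,0,0,0,0,0.55]
    - [-1,0.46,0,0,0,0,0.55]
    - [-1,0.46,0,0,0,0,0.55]
    - [0,0,0,0,1,0,0.55]
    - [0,0,0,0,1,0,0.55]
    - [0,0,0,0,1,0,0.55]
    - [0,0,0,0,1,0,0.55]
    - [0,0,0,0,1,0,0.55]
    - [0,0,0,0,1,0,0.55]
    - [0,0,0,0,1,0,0.55]

```text
time_s: 4.75
tool_pos: [441.6, -146.2, 382.4]
ee_rot: [-2.633, -0.378, -1.411]
ft_force: [1.0, -2.2, -0.3]
opening: 0.552
finger_force: 0.0
```

move_arm:
  rows:
    - [0,0,0,0,0.5,0,0.55]
    - [-0.8,0,0.5,0,0,0,0.55]
    - [-0.8,0,0.5,0,0,0,0.55]
    - [-0.8,0,0.5,0,0,0,0.55]
    - [-0.8,0,0.5,0,0,0,0.55]
    - [-0.8,0,0.5,0,0,0,0.55]
    - [-0.8,0,0.5,0,0,0,0.55]
    - [-0.8,0,0.5,0,0,0,0.55]
    - [0,0,0,0,0,0,0.55]

```text
time_s: 5.65
tool_pos: [445.5, -143.7, 246.7]
ee_rot: [-2.579, -0.364, -1.483]
ft_force: [-0.5, 0.4, -0.1]
opening: 0.546
finger_force: 0.0
```

```bash
cat >> h.py <<'E'
D=np.array([647.5,-85.5]); TH=.096
RD=np.array([[np.cos(TH),-np.sin(TH)],[np.sin(TH),np.cos(TH)]])
def st():
    s=env.observe(); M=R.from_rotvec(s['ee_rot']).as_matrix()
    print('t',s['time_s'],'tcp',s['tool_pos'].round(1),'dock',(( s['tool_pos'][:2]-D)@RD).round(1),'pitch',np.degrees(np.arcsin(-M[2,2])).round(1),'yaw',np.degrees(np.arctan2(M[1,2],M[0,2])).round(1),'q',s['qpos'].round(2),'F',s['ft_force'].round(1),'open',s['opening']); return s,M
def need(target):  # world shift -> tool rows units
    s,M=st(); v=M.T@(np.array(target)-s['tool_pos']); print('units of 20mm',(v/20).round(2))
E
python3 - <<'E'
from h import *
need([443,-147,58])
w=load('w1'); s=load('scene0')
print('front rim top if 60', onz(w,(420/1.25,284/1.25),60), onz(w,(420/1.25,284/1.25),100))
print('rim corner right-front?', onz(s,(258,356),0), onz(s,(258,356),60),onz(s,(258,356),100))
E
```

```text
t 5.65 tcp [ 445.5 -143.7  246.7] dock [-206.7  -38.5] pitch 30.2 yaw 16.4 q [-0.89 -0.11 -1.04  0.05  0.92  2.27] F [-0.5  0.4 -0.1] open 0.5464494201189399
units of 20mm [-8.24  0.17  4.6 ]
front rim top if 60 [ 294.35026745 -155.4469559    60.        ] [ 308.46401184 -149.98298796  100.        ]
rim corner right-front? [323.16717279 339.19907253   0.        ] [280.47992371 360.6618594   60.        ] [252.02175765 374.97038399 100.        ]
```

```bash
python3 - <<'E'
from h import *
w=load('w1'); d=load('side0'); s=load('scene0')
print(tri((w,(540/1.25,338/1.25)),(d,(187,338))), tri((w,(75/1.25,205/1.25)),(s,(250,361))))
E
```

```text
(array([ 263.8, -332.5,   79.4]), array([3.8, 3.6])) (array([263.8, 382.7,  85.4]), array([0.3, 0.5]))
```

move_arm:
  rows:
    - [-0.8,0,0.45,0,0,0,0.55]
    - [-0.8,0,0.45,0,0,0,0.55]
    - [-0.8,0,0.45,0,0,0,0.55]
    - [-0.8,0,0.45,0,0,0,0.55]
    - [0,0,0,0,0,0,0.55]

```text
time_s: 6.15
tool_pos: [445.7, -144.8, 174.8]
ee_rot: [-2.578, -0.366, -1.485]
ft_force: [0.3, -0.1, -1.1]
opening: 0.552
finger_force: 0.0
```

```bash
python3 - <<'E'
from h import *
need([443,-147,58])
E
```

```text
t 6.15 tcp [ 445.7 -144.8  174.8] dock [-206.5  -39.7] pitch 30.1 yaw 16.4 q [-0.89  0.07 -1.18 -0.27  0.93  2.26] F [ 0.3 -0.1 -1.1] open 0.5519801513939998
units of 20mm [-5.13  0.08  2.79]
```

move_arm:
  rows:
    - [0,0,0,0,-0.95,0,0.55]
    - [0,0,0,0,-0.95,0,0.55]
    - [-0.7,0,0.7,0,0,0,0.55]
    - [-0.7,0,0.7,0,0,0,0.55]
    - [-0.7,0,0.7,0,0,0,0.55]
    - [0,0,0,0,0,0,0.55]

```text
time_s: 6.75
tool_pos: [446.4, -144.6, 115.7]
ee_rot: [-2.773, -0.396, -1.156]
ft_force: [-2.3, 1.1, 0.5]
opening: 0.548
finger_force: 0.0
```

```bash
python3 - <<'E'
from h import *
need([443,-147,45])
E
```

```text
t 6.75 tcp [ 446.4 -144.6  115.7] dock [-205.8  -39.6] pitch 44.7 yaw 16.5 q [-0.74  0.09 -1.09 -0.09  0.65  2.28] F [-2.3  1.1  0.5] open 0.5476833995199717
units of 20mm [-2.65  0.08  2.35]
```

move_arm:
  rows:
    - [-0.66,0,0.59,0,0,0,0.55]
    - [-0.66,0,0.59,0,0,0,0.55]
    - [-0.66,0,0.59,0,0,0,0.55]
    - [-0.66,0,0.59,0,0,0,0.55]
    - [0.35,-0.07,0.35,0,0,0,0.55]
    - [0.35,-0.07,0.35,0,0,0,0.55]
    - [0.28,-0.05,0.28,0,0,0,0.55]
    - [0,0,0,0,0,0,0.55]

```text
time_s: 7.55
tool_pos: [471.2, -135.6, 47.2]
ee_rot: [-2.773, -0.4, -1.163]
ft_force: [-0.5, -0.2, 0.5]
opening: 0.55
finger_force: 0.0
```

```bash
python3 - <<'E'
from h import *
need([484,-129,45])
a=cap('side','side1')['image']; b=cap('wrist','w3')['image']
o=np.zeros((400,800,3),np.uint8); o[:,:400]=cv2.resize(a[150:310,215:375],(400,400),interpolation=3); o[:250,400:]=cv2.resize(b,(400,250)); 
cv2.imwrite('pics/c3.png',o[:,:,::-1])
E
```

```text
t 7.55 tcp [ 471.2 -135.6   47.2] dock [-180.3  -33. ] pitch 44.5 yaw 16.2 q [-0.67  0.32 -1.19 -0.47  0.62  2.36] F [-0.5 -0.2  0.5] open 0.5496305851172635
units of 20mm [ 0.42 -0.14  0.58]
```

View pics/c3.png

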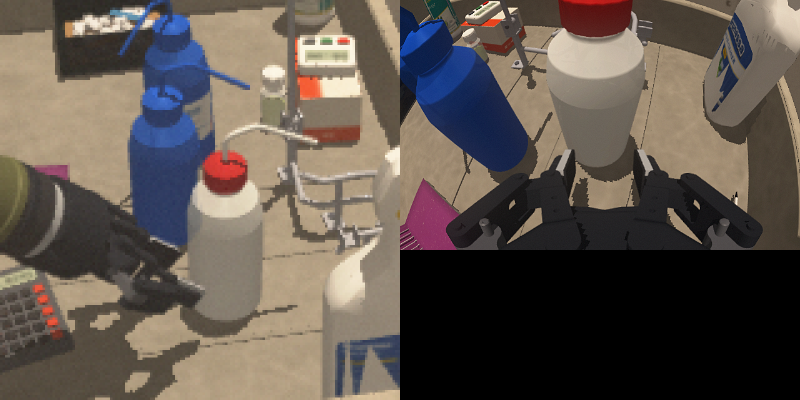

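The side crop shows the open fingers just short of the bottle's base, and the wrist crop shows them centred on it. I'm pushing now.

move_arm:
  rows:
    - [0.15,-0.04,0.16,0,0,0,0.55]
    - [0.2,-0.05,0.21,0,0,0,0.55]
    - [0.25,-0.06,0.26,0,0,0,0.55]
    - [0.3,-0.08,0.31,0,0,0,0.55]
    - [0.3,-0.08,0.31,0,0,0,0.55]
    - [0.3,-0.08,0.31,0,0,0,0.55]
    - [0.3,-0.08,0.31,0,0,0,0.55]
    - [0.25,-0.07,0.26,0,0,0,0.55]
    - [0.2,-0.05,0.21,0,0,0,0.55]
    - [0.15,-0.04,0.16,0,0,0,0.55]
    - [0.1,-0.02,0.11,0,0,0,0.55]
    - [0,0,0,0,0,0,0.55]

```text
time_s: 8.85
tool_pos: [535.5, -102.0, 44.5]
ee_rot: [-2.773, -0.398, -1.159]
ft_force: [-0.2, -0.3, 1.7]
opening: 0.552
finger_force: 0.9
```

```bash
python3 - <<'E'
from h import *
st()
a=cap('side','side2')['image']; b=cap('wrist','w4')['image']
o=np.zeros((400,800,3),np.uint8); o[:,:400]=cv2.resize(a[150:310,235:395],(400,400),interpolation=3); o[:400,400:]=cv2.resize(b[:280,180:460],(400,400)); 
cv2.imwrite('pics/c4.png',o[:,:,::-1])
E
```

```text
t 8.85 tcp [ 535.5 -102.    44.5] dock [-113.1   -5.7] pitch 44.6 yaw 16.4 q [-0.48  0.36 -1.14 -0.56  0.52  2.55] F [-0.2 -0.3  1.7] open 0.5516024364559855
```

View pics/c4.png

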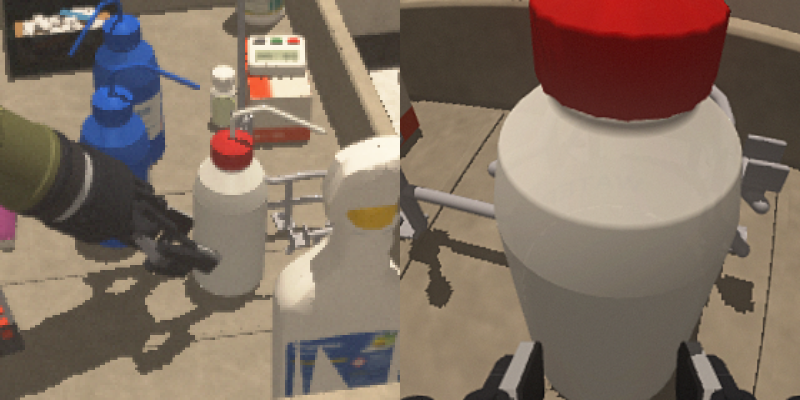

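The bottle is standing, nestled in the fingers just before the dock mouth. I'll measure where its axis is.

```bash
python3 - <<'E'
from h import *
d=load('side2'); w=load('w4')
P=onz(d,(327.8,204.8),159); print('side cap',P,(P[:2]-D)@RD)
P,e=tri((d,(327.8,204.8)),(w,(180+.7*232,.7*-5))); print(P,e,(P[:2]-D)@RD)
g=lambda x,y:(180+.7*(x-400),.7*y)
o,v=ray(w,g(620,170)); 
for x in(-90,-84):
    # point on ray at dock x
    od=(o[:2]-D)@RD; vd=v[:2]@RD; t=(x-od[0])/vd[0]; print(x,'y',od[1]+vd[1]*t,'z',o[2]+v[2]*t)
E
```

```text
side cap [562.94067533 -91.56684457 159.        ] [-84.75149736   2.06632212]
[561.8 -96.8 160.9] [0.8 6.7] [-86.38853211  -3.03340074]
-90 y -3.1308885162091418 z 115.28319634308296
-84 y -2.1878646529616077 z 109.15687424512898
```

move_arm:
  rows:
    - [-0.44,0,-0.44,0,0,0,0.55]
    - [-0.44,0,-0.44,0,0,0,0.55]
    - [0,-0.25,0,-0.49,0,0.48,0.3]
    - [0,-0.27,0,-0.49,0,0.48,0.3]
    - [0,0,0,0,0,0,0.3]
    - [0,0,0,0,0,0,0.3]

```text
time_s: 9.55
tool_pos: [510.1, -100.1, 45.6]
ee_rot: [-2.864, -0.138, -1.187]
ft_force: [-0.5, -0.5, 0.5]
opening: 0.299
finger_force: 0.0
```

```bash
python3 - <<'E'
from h import *
st()
T=D+RD@np.array([-30.,0]); need([*T,45])
E
```

```text
t 9.55 tcp [ 510.1 -100.1   45.6] dock [-138.1   -1.4] pitch 45.0 yaw 5.6 q [-0.41  0.35 -1.28 -0.78  0.35  2.77] F [-0.5 -0.5  0.5] open 0.2993808154172207
t 9.55 tcp [ 510.1 -100.1   45.6] dock [-138.1   -1.4] pitch 45.0 yaw 5.6 q [-0.41  0.35 -1.28 -0.78  0.35  2.77] F [-0.5 -0.5  0.5] open 0.2993808154172207
units of 20mm [ 3.8  -0.06  3.84]
```

move_arm:
  rows:
    - [0.35,-0.06,0.35,0,0,0,0.3]
    - [0.2,0,0.2,0,0,0,0.3]
    - [0.2,0,0.2,0,0,0,0.3]
    - [0.28,0,0.28,0,0,0,0.3]
    - [0.28,0,0.28,0,0,0,0.3]
    - [0.28,0,0.28,0,0,0,0.3]
    - [0.28,0,0.28,0,0,0,0.3]
    - [0.28,0,0.28,0,0,0,0.3]
    - [0.28,0,0.28,0,0,0,0.3]
    - [0.28,0,0.28,0,0,0,0.3]
    - [0.2,0,0.2,0,0,0,0.3]
    - [0,0,0,0,0,0,0.3]

```text
time_s: 10.75
tool_pos: [594.8, -91.6, 46.9]
ee_rot: [-2.863, -0.136, -1.192]
ft_force: [-0.7, 0.2, -0.3]
opening: 0.298
finger_force: 0.4
```

```bash
python3 - <<'E'
from h import *
st()
a=cap('side','side3')['image']; b=cap('wrist','w5')['image']
o=np.zeros((400,800,3),np.uint8); o[:,:400]=cv2.resize(a[130:290,255:415],(400,400),interpolation=3); o[:400,400:]=cv2.resize(b[:280,180:460],(400,400)); 
cv2.imwrite('pics/c5.png',o[:,:,::-1])
E
```

```text
t 10.75 tcp [594.8 -91.6  46.9] dock [-53.1  -1. ] pitch 44.8 yaw 5.5 q [-0.3   0.39 -1.11 -0.68  0.28  2.86] F [-0.7  0.2 -0.3] open 0.29753720880937573
```

View pics/c5.png

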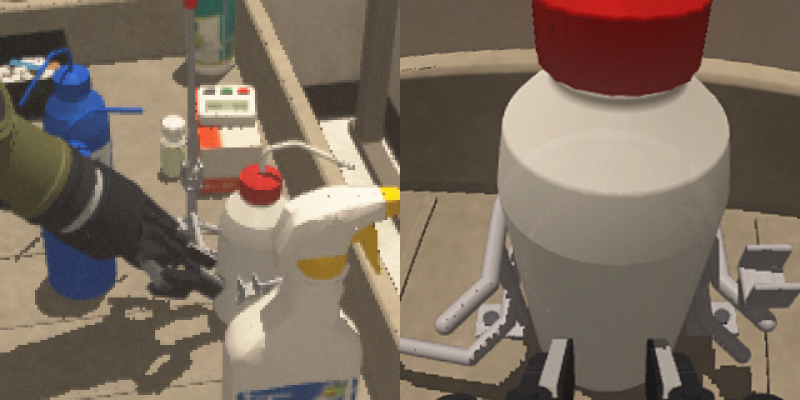

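The bottle is entering the dock centred and upright, with 20 mm or so left to go. That was my tenth and last picture, so from here I work from forces and numeric image measurements.

move_arm:
  rows:
    - [0.14,0,0.14,0,0,0,0.3]
    - [0.14,0,0.14,0,0,0,0.3]
    - [0.14,0,0.14,0,0,0,0.3]
    - [0.14,0,0.14,0,0,0,0.3]
    - [0.1,0,0.1,0,0,0,0.3]
    - [0,0,0,0,0,0,0.3]

```text
time_s: 11.45
tool_pos: [612.7, -89.9, 46.7]
ee_rot: [-2.864, -0.135, -1.191]
ft_force: [-1.9, 0.0, -0.9]
opening: 0.299
finger_force: 0.6
```

move_arm:
  rows:
    - [0.07,0,0.07,0,0,0,0.3]
    - [0.07,0,0.07,0,0,0,0.3]
    - [0,0,0,0,0,0,0.3]

```text
time_s: 11.75
tool_pos: [615.5, -89.3, 46.1]
ee_rot: [-2.864, -0.135, -1.189]
ft_force: [-2.2, -0.1, 0.5]
opening: 0.3
finger_force: 1.1
```

```bash
python3 - <<'E'
from h import *
st()
E
```

```text
t 11.75 tcp [615.5 -89.3  46.1] dock [-32.2  -0.7] pitch 44.9 yaw 5.5 q [-0.28  0.41 -1.07 -0.65  0.26  2.87] F [-2.2 -0.1  0.5] open 0.30042100172551867
```

move_arm:
  rows:
    - [0.05,0,0.05,0,0,0,0.3]
    - [0.05,0,0.05,0,0,0,0.3]
    - [0,0,0,0,0,0,0.3]

```text
time_s: 12.05
tool_pos: [616.4, -88.9, 45.5]
ee_rot: [-2.865, -0.133, -1.185]
ft_force: [-10.8, -0.8, 6.9]
opening: 0.299
finger_force: 5.8
```

move_arm:
  rows:
    - [0.05,0,0.05,0,0,0,0.3]
    - [0.05,0,0.05,0,0,0,0.3]
    - [0,0,0,0,0,0,0.3]

```text
time_s: 12.35
tool_pos: [617.0, -88.5, 44.7]
ee_rot: [-2.867, -0.132, -1.181]
ft_force: [-20.3, -1.3, 14.0]
opening: 0.298
finger_force: 11.0
```

The force rose sharply against the back, so the bottle is home. I'll retreat, then rise and close the fingers.

move_arm:
  rows:
    - [-0.2,0,-0.2,0,0,0,0.3]
    - [-0.5,0,-0.5,0,0,0,0.3]
    - [-0.7,0,-0.7,0,0,0,0.3]
    - [-0.7,0,-0.7,0,0,0,0.3]
    - [-0.7,0,-0.7,0,0,0,0.3]
    - [-0.3,0,-0.7,0,0,0,0]
    - [0.7,0,-0.7,0,0,0,0]
    - [0.7,0,-0.7,0,0,0,0]
    - [0.7,0,-0.7,0,0,0,0]
    - [0.7,0,-0.7,0,0,0,0]
    - [0.7,0,-0.7,0,0,0,0]
    - [0,0,0,0,0,0,0]

```text
time_s: 13.55
tool_pos: [531.3, -99.0, 156.1]
ee_rot: [-2.862, -0.137, -1.204]
ft_force: [-0.3, -0.3, 0.2]
opening: -0.001
finger_force: 0.0
```

```bash
python3 - <<'E'
from h import *
s,M=st()
T=D+RD@np.array([-110.,165]); need([*T,290])
c=cap('side','side4'); p=load('side3')
def red(c,box=(160,230,300,400)):
    a=c['image'].astype(int); m=(a[:,:,0]>110)&(a[:,:,1]<60)&(a[:,:,2]<60); m[:box[0]]=0;m[box[1]:]=0;m[:,:box[2]]=0;m[:,box[3]:]=0
    n,l,stt,ce=cv2.connectedComponentsWithStats(m.astype(np.uint8)); i=1+np.argmax(stt[1:,4]); return stt[i],ce[i].round(1)
for x in('side0','side2','side3','side4'): 
    q=red(load(x)); P=onz(load(x),(q[1][0],q[1][1]),152); print(x,*q,((P[:2]-D)@RD).round(1))
# turn needed
Rt=R.from_euler('ZY',[-10,90+25],degrees=True).as_matrix() # check axes
z=Rt[:,2]; print('want z',z)
dx=R.from_matrix(M.T@ (np.c_[-Rt[:,0],-Rt[:,1],Rt[:,2]])).as_rotvec(degrees=True); print('turn deg a',dx)
E
```

```text
t 13.55 tcp [531.3 -99.  156.1] dock [-117.    -2.3] pitch 44.4 yaw 5.2 q [-0.38  0.03 -1.07 -0.27  0.33  2.8 ] F [-0.3 -0.3  0.2] open -0.0006393733491428555
t 13.55 tcp [531.3 -99.  156.1] dock [-117.    -2.3] pitch 44.4 yaw 5.2 q [-0.38  0.03 -1.07 -0.27  0.33  2.8 ] F [-0.3 -0.3  0.2] open -0.0006393733491428555
units of 20mm [ 5.04 -8.35 -4.46]
side0 [300 218  13   9  80] [305.8 222.6] [-143.2  -34.4]
side2 [321 205  15  13  91] [329.  212.3] [-87.  -15.1]
side3 [352 202  15  10  77] [359.6 207.3] [-18.4 -16.9]
side4 [361 202  14   8  75] [367.3 205.7] [ -0.6 -16.3]
want z [ 0.89253894 -0.1573787  -0.42261826]
turn deg a [-12.63805256  19.24058132   8.96542071]
```

move_arm:
  rows:
    - [0.71,0,-0.7,0,0,0,0]
    - [0.71,0,-0.7,0,0,0,0]
    - [0.71,0,-0.7,0,0,0,0]
    - [0.71,0,-0.7,0,0,0,0]
    - [0.71,0,-0.7,0,0,0,0]
    - [0.71,0,-0.7,0,0,0,0]
    - [0.71,-0.4,-0.7,0,0,0,0]
    - [0,-0.9,0.1,0,0,0,0]
    - [0,-0.9,0.1,0,0,0,0]
    - [0,-0.9,0.1,0,0,0,0]
    - [0,-0.9,0.1,0,0,0,0]
    - [0,-0.9,0,0,0,0,0]

```text
time_s: 14.8
tool_pos: [524.8, 0.8, 282.9]
ee_rot: [-2.865, -0.134, -1.186]
ft_force: [-0.9, -0.2, -0.1]
opening: -0.002
finger_force: 0.0
```

move_arm:
  rows:
    - [0,-0.9,0,0,0,0,0]
    - [0,-0.9,0,0,0,0,0]
    - [0,-0.9,0,0,0,0,0]
    - [0,-0.8,0,0,0,0,0]
    - [0,0,0,-0.53,0.8,0.37,0]
    - [0,0,0,-0.53,0.8,0.37,0]
    - [0,0,0,-0.53,0.8,0.37,0]
    - [0,0,0,0,0,0,0]

```text
time_s: 15.6
tool_pos: [521.7, -4.8, 276.1]
ee_rot: [2.643, -0.009, 1.581]
ft_force: [-0.7, 0.6, -0.5]
opening: -0.002
finger_force: 0.0
```

```bash
cat >> h.py <<'E'
def loc(x,y,z): return np.array([*(D+RD@np.array([x,y],float)),z])
def path(pts,n=1):
    s,M=st(); p=s['tool_pos']
    for q in pts: print((M.T@(loc(*q)-p)/20).round(2).tolist(), q); p=loc(*q)
E
python3 - <<'E'
from h import *
path([(-110,160,288),(-25,160,288),(-25,144,290)])
# bar top from side view
d=load('side4')
print('predict sleeve px side',proj(d,loc(-40,120,282)))
a=d['image'].astype(int); m=(a[:,:,0]>110)&(a[:,:,1]<60)&(a[:,:,2]<60); v,u=np.nonzero(m[100:160,310:350]); print(u.mean()+310,v.mean()+100,v.min()+100,v.max()+100,len(u))
E
```

```text
t 15.6 tcp [521.7  -4.8 276.1] dock [-117.5   92.4] pitch 28.1 yaw -3.6 q [ 0.05 -0.24 -1.21 -0.48 -0.1   3.14] F [-0.7  0.6 -0.5] open -0.0019642654803602687
[0.64, -3.37, -0.43] (-110, 160, 288)
[2.01, -0.56, 3.7] (-25, 160, 288)
[0.1, 0.8, 0.06] (-25, 144, 290)
predict sleeve px side [[332.45617393 125.96064262]]
330.70238095238096 124.23809523809524 116 133 84
```

Joint 6 hit its range limit. I'll roll the tool -90° about its own axis, which puts the camera on the left and frees the joint.

move_arm:
  rows:
    - [0,0,0,0,0,-1,0]
    - [0,0,0,0,0,-1,0]
    - [0,0,0,0,0,-1,0]
    - [0,0,0,0,0,-1,0]
    - [0,0,0,0,0,-1,0]
    - [0,0,0,0,0,-1,0]
    - [0,0,0,0,0,-1,0]
    - [0,0,0,0,0,-1,0]
    - [0,0,0,0,0,-1,0]
    - [0,0,0,0,0,-1,0]
    - [0,0,0,0,0,-1,0]
    - [0,0,0,0,0,0,0]

```text
time_s: 16.8
tool_pos: [527.8, -3.4, 284.7]
ee_rot: [1.574, 1.512, 0.897]
ft_force: [0.3, 0.8, 0.4]
opening: -0.001
finger_force: 0.0
```

```bash
python3 - <<'E'
from h import *
s,M=st(); print(M.round(2))
z=np.array([np.cos(np.radians(-10))*np.cos(np.radians(25)),np.sin(np.radians(-10))*np.cos(np.radians(25)),-np.sin(np.radians(25))])
x=np.cross([0,0,1.],z); x/=np.linalg.norm(x); y=np.cross(z,x); Rt=np.c_[x,y,z]
print('turn units',(R.from_matrix(M.T@Rt).as_rotvec(degrees=True)/8).round(2))
path([(-110,165,288)])
w=load('w2'); f=lambda x,y:(130+x/2,y/2)
for u in((600,330),(600,345),(625,355),(690,370)): print('spray base',((onz(w,f(*u),0)[:2]-D)@RD).round())
E
```

```text
t 16.8 tcp [527.8  -3.4 284.7] dock [-111.3   93.2] pitch 27.6 yaw -3.4 q [ 0.06 -0.24 -1.19 -0.47 -0.1   1.6 ] F [0.3 0.8 0.4] open -0.0006853745384836405
[[ 0.05  0.46  0.88]
 [ 1.   -0.01 -0.05]
 [-0.02  0.89 -0.46]]
turn units [-0.31 -0.74  0.5 ]
t 16.8 tcp [527.8  -3.4 284.7] dock [-111.3   93.2] pitch 27.6 yaw -3.4 q [ 0.06 -0.24 -1.19 -0.47 -0.1   1.6 ] F [0.3 0.8 0.4] open -0.0006853745384836405
[3.56, -0.01, -0.52] (-110, 165, 288)
spray base [-100. -159.]
spray base [-113. -162.]
spray base [-117. -189.]
spray base [-117. -259.]
```

move_arm:
  rows:
    - [0,0,0,-0.31,-0.74,0.5,0]
    - [0.7,0,-0.1,0,0,0,0]
    - [0.9,0,-0.1,0,0,0,0]
    - [0.9,0,-0.1,0,0,0,0]
    - [0.9,0,-0.1,0,0,0,0]
    - [0.2,0,0,0,0,0,0]
    - [0,0,0,0,0,0,0]

```text
time_s: 17.5
tool_pos: [532.5, 69.6, 287.3]
ee_rot: [1.624, 1.371, 0.87]
ft_force: [-0.2, 0.4, -0.1]
opening: 0.002
finger_force: 0.0
```

```bash
python3 - <<'E'
from h import *
path([(-110,160,288),(-25,160,288)])
E
```

```text
t 17.5 tcp [532.5  69.6 287.3] dock [-99.6 165.4] pitch 25.1 yaw -9.7 q [ 0.45 -0.15 -1.17 -0.49 -0.55  1.86] F [-0.2  0.4 -0.1] open 0.0017635755826207263
[-0.4, -0.15, -0.41] (-110, 160, 288)
[1.11, 1.74, 3.71] (-25, 160, 288)
```

move_arm:
  rows:
    - [0.14,0.32,0.66,0,0,0,0]
    - [0.14,0.32,0.66,0,0,0,0]
    - [0.14,0.32,0.66,0,0,0,0]
    - [0.14,0.32,0.66,0,0,0,0]
    - [0.14,0.32,0.66,0,0,0,0]
    - [0,0,0,0,0,0,0]

```text
time_s: 18.1
tool_pos: [608.9, 69.6, 288.4]
ee_rot: [1.624, 1.368, 0.869]
ft_force: [-0.6, 0.3, 0.7]
opening: -0.002
finger_force: 0.0
```

```bash
cat >> h.py <<'E'
def arc(phis,r=205,x=-25):
    return [(x,round(120-r*np.cos(p)+7*np.sin(p)+7.4,1),round(80+r*np.sin(p)+7.5*np.cos(p)+9,1)) for p in np.radians(phis)]
E
python3 - <<'E'
from h import *
path(arc([90,86,82,77,72,67,62,57,52]))
E
```

```text
t 18.1 tcp [608.9  69.6 288.4] dock [-23.6 158.1] pitch 25.0 yaw -9.9 q [ 0.35 -0.01 -1.06 -0.55 -0.47  1.81] F [-0.6  0.3  0.7] open -0.0015573357657530846
[-1.16, 0.35, 0.1] (-25, np.float64(134.4), np.float64(294.0))
[-0.69, 0.08, 0.17] (-25, np.float64(120.1), np.float64(294.0))
[-0.69, 0.03, 0.19] (-25, np.float64(105.8), np.float64(293.0))
[-0.85, -0.02, 0.27] (-25, np.float64(88.1), np.float64(290.4))
[-0.84, -0.09, 0.3] (-25, np.float64(70.7), np.float64(286.3))
[-0.82, -0.16, 0.32] (-25, np.float64(53.7), np.float64(280.6))
[-0.79, -0.23, 0.35] (-25, np.float64(37.3), np.float64(273.5))
[-0.76, -0.3, 0.37] (-25, np.float64(21.6), np.float64(265.0))
[-0.72, -0.36, 0.39] (-25, np.float64(6.7), np.float64(255.2))
```

move_arm:
  rows:
    - [-0.6,0.17,0.05,0,0,0,0]
    - [-0.56,0.18,0.05,0,0,0,0]
    - [-0.35,0.04,0.08,0,0,0,0]
    - [-0.34,0.04,0.09,0,0,0,0]
    - [-0.35,0.02,0.1,0,0,0,0]
    - [-0.34,0.01,0.09,0,0,0,0]
    - [0,0,0,0,0,0,0]

```text
time_s: 18.8
tool_pos: [609.7, 16.7, 292.1]
ee_rot: [1.624, 1.369, 0.867]
ft_force: [0.0, 0.4, -0.2]
opening: 0.003
finger_force: 0.0
```

```bash
python3 - <<'E'
from h import *
path(arc([80,76,72,67,62,57,52,47,42]))
d=cap('side','side5')
a=d['image'].astype(int); m=(a[:,:,0]>110)&(a[:,:,1]<60)&(a[:,:,2]<60); v,u=np.nonzero(m[90:180,310:360]); print(u.mean()+310,v.mean()+90,len(u))
for p in (90,85,80,75): r=np.radians(p); print(p,proj(d,loc(-40,120-202*np.cos(r),80+202*np.sin(r))))
E
```

```text
t 18.8 tcp [609.7  16.7 292.1] dock [-27.8 105.3] pitch 25.1 yaw -9.9 q [ 0.2  -0.04 -1.08 -0.57 -0.34  1.73] F [ 0.   0.4 -0.2] open 0.0028349589726184596
[-0.28, 0.1, 0.2] (-25, np.float64(98.7), np.float64(292.2))
[-0.68, -0.04, 0.22] (-25, np.float64(84.6), np.float64(289.7))
[-0.67, -0.08, 0.24] (-25, np.float64(70.7), np.float64(286.3))
[-0.82, -0.16, 0.33] (-25, np.float64(53.7), np.float64(280.6))
[-0.79, -0.23, 0.35] (-25, np.float64(37.3), np.float64(273.5))
[-0.76, -0.3, 0.37] (-25, np.float64(21.6), np.float64(265.0))
[-0.72, -0.36, 0.39] (-25, np.float64(6.7), np.float64(255.2))
[-0.67, -0.43, 0.41] (-25, np.float64(-7.3), np.float64(244.0))
[-0.63, -0.49, 0.42] (-25, np.float64(-20.3), np.float64(231.7))
335.49397590361446 132.97590361445782 83
90 [[332.45617393 125.96064262]]
85 [[334.73516173 130.11182067]]
80 [[337.04371871 134.94700652]]
75 [[339.35801732 140.43704139]]
```

The bar is moving: it measures about 80°, as predicted. I'll continue the arc.

move_arm:
  rows:
    - [-0.28,0.1,0.2,0,0,0,0]
    - [-0.68,-0.04,0.22,0,0,0,0]
    - [-0.67,-0.08,0.24,0,0,0,0]
    - [-0.82,-0.16,0.33,0,0,0,0]
    - [-0.79,-0.23,0.35,0,0,0,0]
    - [-0.76,-0.3,0.37,0,0,0,0]
    - [-0.72,-0.36,0.39,0,0,0,0]
    - [-0.67,-0.43,0.41,0,0,0,0]
    - [-0.63,-0.49,0.42,0,0,0,0]
    - [0,0,0,0,0,0,0]

```text
time_s: 19.85
tool_pos: [624.7, -108.9, 229.5]
ee_rot: [1.627, 1.37, 0.865]
ft_force: [-0.3, 0.0, -0.6]
opening: -0.004
finger_force: 0.0
```

```bash
cat >> h.py <<'E'
def sleeve(fn,box):
    d=cap('side',fn)
    a=d['image'].astype(int); m=(a[:,:,0]>110)&(a[:,:,1]<60)&(a[:,:,2]<60); y0,y1,x0,x1=box; v,u=np.nonzero(m[y0:y1,x0:x1]); print('red',(u.mean()+x0).round(1),(v.mean()+y0).round(1),len(u))
    for p in (50,45,40,35,30,20,10,5,0): r=np.radians(p); print(p,proj(d,loc(-40,120-202*np.cos(r),80+202*np.sin(r)))[0].round(1))
E
python3 - <<'E'
from h import *
path(arc([37,32,27,22,17,12,8,4]))
sleeve('side6',(90,195,320,400))
E
```

```text
t 19.85 tcp [ 624.7 -108.9  229.5] dock [-24.9 -21.1] pitch 25.3 yaw -10.0 q [-0.17  0.15 -1.18 -0.89 -0.    1.57] F [-0.3  0.  -0.6] open -0.003679189417995225
[-0.53, -0.44, 0.37] (-25, np.float64(-32.1), np.float64(218.4))
[-0.51, -0.59, 0.44] (-25, np.float64(-42.7), np.float64(204.0))
[-0.45, -0.63, 0.44] (-25, np.float64(-52.1), np.float64(188.8))
[-0.38, -0.68, 0.44] (-25, np.float64(-60.1), np.float64(172.7))
[-0.31, -0.71, 0.43] (-25, np.float64(-66.6), np.float64(156.1))
[-0.24, -0.74, 0.43] (-25, np.float64(-71.7), np.float64(139.0))
[-0.14, -0.62, 0.33] (-25, np.float64(-74.6), np.float64(125.0))
[-0.09, -0.63, 0.33] (-25, np.float64(-76.6), np.float64(110.8))
red 352.6 188.7 47
50 [350.1 175.9]
45 [351.9 184.1]
40 [353.5 192.4]
35 [355.  200.9]
30 [356.2 209.2]
20 [358.  225.4]
10 [358.8 240.3]
5 [358.8 247.1]
0 [358.7 253.3]
```

move_arm:
  rows:
    - [-0.53,-0.44,0.37,0,0,0,0]
    - [-0.51,-0.59,0.44,0,0,0,0]
    - [-0.45,-0.63,0.44,0,0,0,0]
    - [-0.38,-0.68,0.44,0,0,0,0]
    - [-0.31,-0.71,0.43,0,0,0,0]
    - [-0.24,-0.74,0.43,0,0,0,0]
    - [0,0,0,0,0,0,0]

```text
time_s: 20.6
tool_pos: [630.7, -157.4, 139.1]
ee_rot: [1.626, 1.372, 0.867]
ft_force: [-0.3, 1.2, 0.2]
opening: -0.003
finger_force: 0.0
```

```bash
python3 - <<'E'
from h import *
path(arc([10,6,3,0]))
sleeve('side7',(200,280,340,400))
E
```

```text
t 20.6 tcp [ 630.7 -157.4  139.1] dock [-23.6 -69.9] pitch 25.3 yaw -9.8 q [-0.3   0.49 -1.27 -1.32  0.12  1.51] F [-0.3  1.2  0.2] open -0.0025614166199701624
[-0.18, -0.33, 0.13] (-25, np.float64(-73.3), np.float64(132.0))
[-0.11, -0.62, 0.33] (-25, np.float64(-75.7), np.float64(117.9))
[-0.06, -0.48, 0.24] (-25, np.float64(-77.0), np.float64(107.2))
[-0.03, -0.48, 0.24] (-25, np.float64(-77.6), np.float64(96.5))
red 362.7 217.5 158
50 [350.1 175.9]
45 [351.9 184.1]
40 [353.5 192.4]
35 [355.  200.9]
30 [356.2 209.2]
20 [358.  225.4]
10 [358.8 240.3]
5 [358.8 247.1]
0 [358.7 253.3]
```

Joint 3 is near its limit. I'll steepen the pitch by 13° before the last part.

move_arm:
  rows:
    - [0,0.1,0.15,0.82,0,0,0]
    - [0,0.1,0.15,0.82,0,0,0]
    - [0,0,0,0,0,0,0]

```text
time_s: 20.95
tool_pos: [640.1, -158.9, 142.1]
ee_rot: [1.722, 1.454, 0.793]
ft_force: [0.3, -0.0, 1.2]
opening: -0.002
finger_force: 0.0
```

```bash
python3 - <<'E'
from h import *
path([(-18,-75,125),(-18,-76,112),(-18,-77,101),(-18,-77,93)])
sleeve('side8',(213,280,340,400))
E
```

```text
t 20.95 tcp [ 640.1 -158.9  142.1] dock [-14.4 -72.3] pitch 32.7 yaw -9.8 q [-0.29  0.32 -1.12 -0.87  0.1   1.5 ] F [ 0.3 -0.   1.2] open -0.0015750544566686016
[-0.17, -0.8, 0.35] (-18, -75, 125)
[-0.05, -0.54, 0.36] (-18, -76, 112)
[-0.05, -0.46, 0.31] (-18, -77, 101)
[0.0, -0.34, 0.22] (-18, -77, 93)
red 358.7 237.4 67
50 [350.1 175.9]
45 [351.9 184.1]
40 [353.5 192.4]
35 [355.  200.9]
30 [356.2 209.2]
20 [358.  225.4]
10 [358.8 240.3]
5 [358.8 247.1]
0 [358.7 253.3]
```

move_arm:
  rows:
    - [-0.08,-0.4,0.17,0,0,0,0]
    - [-0.08,-0.4,0.17,0,0,0,0]
    - [-0.05,-0.54,0.36,0,0,0,0]
    - [-0.05,-0.46,0.31,0,0,0,0]
    - [0,-0.2,0.13,0,0,0,0]
    - [0,0,0,0,0,0,0]

```text
time_s: 21.6
tool_pos: [634.6, -163.6, 92.1]
ee_rot: [1.724, 1.455, 0.791]
ft_force: [1.1, -0.6, 1.0]
opening: 0.0
finger_force: 0.6
```

```bash
python3 - <<'E'
from h import *
path([(-18,-77,90)])
sleeve('side9',(213,280,340,400))
E
```

```text
t 21.6 tcp [ 634.6 -163.6   92.1] dock [-20.3 -76.5] pitch 32.8 yaw -9.8 q [-0.31  0.48 -1.18 -1.09  0.12  1.49] F [ 1.1 -0.6  1. ] open 0.00016965762916829695
[0.01, -0.03, 0.16] (-18, -77, 90)
red 355.0 249.7 3
50 [350.1 175.9]
45 [351.9 184.1]
40 [353.5 192.4]
35 [355.  200.9]
30 [356.2 209.2]
20 [358.  225.4]
10 [358.8 240.3]
5 [358.8 247.1]
0 [358.7 253.3]
```

Next I'll press in small steps until it resists.

move_arm:
  rows:
    - [0,-0.08,0.05,0,0,0,0]
    - [0,-0.08,0.05,0,0,0,0]
    - [0,0,0,0,0,0,0]

```text
time_s: 21.95
tool_pos: [636.2, -163.9, 91.3]
ee_rot: [1.72, 1.452, 0.794]
ft_force: [-3.1, 1.6, 8.4]
opening: 0.002
finger_force: 4.1
```

move_arm:
  rows:
    - [0,-0.08,0.05,0,0,0,0]
    - [0,0,0,0,0,0,0]

```text
time_s: 22.15
tool_pos: [637.0, -164.1, 90.9]
ee_rot: [1.717, 1.451, 0.796]
ft_force: [-4.6, 2.0, 13.9]
opening: 0.003
finger_force: 5.8
```

It resists firmly at the predicted height, so the bar is seated. I'll lift straight off first, then back away.

move_arm:
  rows:
    - [0,0.4,-0.3,0,0,0,0]
    - [0,0.8,-0.5,0,0,0,0]
    - [0,0.8,-0.5,0,0,0,0]
    - [0,0.8,-0.5,0,0,0,0]
    - [0,0.5,-1,0,0,0,0]
    - [0,0.3,-1,0,0,0,0]
    - [0,0.3,-1,0,0,0,0]
    - [0,0.3,-1,0,0,0,0]
    - [0,0,0,0,0,0,0]

```text
time_s: 23.05
tool_pos: [582.7, -154.7, 222.0]
ee_rot: [1.723, 1.453, 0.791]
ft_force: [-0.3, 0.8, -0.5]
opening: 0.004
finger_force: 0.0
```

```bash
python3 - <<'E'
from h import *
st()
sleeve('side10',(225,280,340,400))
a=load('side10')['image'].astype(int); m=((a[:,:,0]>110)&(a[:,:,1]<60)&(a[:,:,2]<60)).astype(np.uint8)
n,l,q,c=cv2.connectedComponentsWithStats(m)
for i in range(1,n):
    if q[i,4]>15: print(q[i],c[i].round(1))
a0=load('side0')['image'].astype(int); ch=(abs(a-a0).sum(2)>90).astype(np.uint8)
for nm,(y0,y1,x0,x1) in dict(vial=(175,200,316,328),film=(165,207,335,360),spray=(210,305,375,410),tray=(145,180,235,268),calc=(258,296,203,245),blue=(185,250,268,285)).items(): print(nm,ch[y0:y1,x0:x1].mean().round(3))
E
```

```text
t 23.05 tcp [ 582.7 -154.7  222. ] dock [-71.2 -62.7] pitch 32.7 yaw -9.9 q [-0.33  0.03 -1.11 -0.56  0.13  1.48] F [-0.3  0.8 -0.5] open 0.004153710723151305
red 355.9 247.8 13
50 [350.1 175.9]
45 [351.9 184.1]
40 [353.5 192.4]
35 [355.  200.9]
30 [356.2 209.2]
20 [358.  225.4]
10 [358.8 240.3]
5 [358.8 247.1]
0 [358.7 253.3]
[ 31 130   6   4  19] [ 33.6 131.6]
[359 197  17  13  91] [367.7 204.3]
vial 0.933
film 0.117
spray 0.0
tray 0.332
calc 0.261
blue 0.338
```

move_arm:
  rows:
    - [0,0.8,-0.5,0,0,0,0]
    - [0,0.8,-0.5,0,0,0,0]
    - [0,0.8,-0.7,0,0,0,0]
    - [0,0.6,-0.8,0,0,0,0]
    - [0,0.6,-0.8,0,0,0,0]
    - [0,0.6,-0.8,0,0,0,0]
    - [0,0.4,-0.8,0,0,0,0]
    - [0,0,0,0.7,0,0,0]
    - [0,0,0,0.7,0,0,0]
    - [0,0,0,0,0,0,0]

```text
time_s: 24.1
tool_pos: [554.9, -149.9, 352.9]
ee_rot: [1.867, 1.576, 0.667]
ft_force: [0.8, -0.3, 0.5]
opening: 0.003
finger_force: 0.0
```

```bash
python3 - <<'E'
from h import *
st()
for n in('wrist','scene','side'):
    d=cap(n,n+'F'); a=d['image'].astype(int); m=((a[:,:,0]>100)&(a[:,:,1]<60)&(a[:,:,2]<60)).astype(np.uint8)
    print(n,'pred sleeve',[proj(d,loc(-40,120-202*np.cos(r),80+202*np.sin(r)))[0].round(1).tolist() for r in np.radians([0,2,5])],'pred cap(3,0)',proj(d,loc(3,0,155)).round(1))
    k,l,q,c=cv2.connectedComponentsWithStats(m)
    for i in range(1,k):
        if q[i,4]>12: print(q[i],c[i].round(1))
a=load('sideF')['image'].astype(int); a0=load('side0')['image'].astype(int); ch=(abs(a-a0).sum(2)>90)
for nm,(y0,y1,x0,x1) in dict(vial=(175,200,316,328),film=(165,207,335,360),spray=(210,305,375,410),tray=(145,180,235,268),calc=(258,296,203,245),blue=(185,250,268,285)).items(): print(nm,ch[y0:y1,x0:x1].mean().round(3))
a=load('sceneF')['image'].astype(int); a0=load('scene0')['image'].astype(int); ch=(abs(a-a0).sum(2)>90)
for nm,(y0,y1,x0,x1) in dict(vial=(212,242,256,272),film=(198,240,220,275),spray=(90,185,355,390),tray=(262,335,190,278),driver=(190,216,408,458),blue1=(188,258,286,316),blue2=(175,243,332,360),cleaner=(180,262,145,185)).items(): print(nm,ch[y0:y1,x0:x1].mean().round(3))
E
```

```text
t 24.1 tcp [ 554.9 -149.9  352.9] dock [-98.3 -55.2] pitch 44.0 yaw -9.9 q [-0.32 -0.2  -0.66  0.32  0.11  1.46] F [ 0.8 -0.3  0.5] open 0.0031561724562523246
wrist pred sleeve [[210.3, 180.5], [212.6, 181.1], [215.9, 181.8]] pred cap(3,0) [[250.4 107.1]]
[235  91  32  33 658] [251.2 106.8]
[203 164  17  30 256] [211.2 178.7]
[ 52 294  44  29 469] [ 73.2 307.9]
scene pred sleeve [[347.0, 169.3], [347.0, 167.1], [346.9, 163.7]] pred cap(3,0) [[315.9 149.3]]
[310 145  13  10  74] [314.9 149.4]
[345 166   7   5  26] [348.1 167.9]
[430 202  27  14 114] [442.8 208.5]
[270 223   4   5  19] [271.4 224.9]
[228 229  30  14 116] [242.6 235.6]
side pred sleeve [[358.7, 253.3], [358.8, 250.9], [358.8, 247.1]] pred cap(3,0) [[366.4 199.9]]
[172  69   7   7  21] [175.   71.8]
[184  88   7   5  18] [187.2  90.4]
[189 104   7   6  20] [191.8 106.8]
[170 106   7   6  17] [173.4 108.6]
[359 197  17  13  97] [367.1 204.3]
vial 0.027
film 0.03
spray 0.0
tray 0.0
calc 0.12
blue 0.329
vial 0.0
film 0.0
spray 0.112
tray 0.0
driver 0.036
blue1 0.008
blue2 0.235
cleaner 0.0
```

```bash
python3 - <<'E'
from h import *
for n in('scene','side'):
    for k in('0','F'):
        a=load(n+k)['image'].astype(int); m=((a[:,:,2]>70)&(a[:,:,0]<60)&(a[:,:,2]>a[:,:,0]+50)).astype(np.uint8); m[:140]=0
        _,l,q,c=cv2.connectedComponentsWithStats(m); print(n,k,[(q[i].tolist(),c[i].round(1).tolist()) for i in range(1,len(q)) if q[i,4]>150])
    a=load(n+'F')['image'].astype(int);a0=load(n+'0')['image'].astype(int); x0,x1,y0,y1=(325,365,170,245) if n=='scene' else (262,300,150,252)
    ch=abs(a-a0).sum(2)[y0:y1:6,x0:x1:3]>90
    print('\n'.join(''.join('.#'[int(b)] for b in r) for r in ch))
E
```

```text
scene 0 [([286, 157, 73, 102, 3221], [321.3, 216.4])]
scene F [([322, 171, 35, 69, 1316], [344.5, 204.9]), ([286, 177, 30, 82, 1725], [300.5, 224.1])]
#......#..####
#...#....#####
....#....#.#..
...#..........
..#........#..
.##........##.
..#........##.
.....#.....#..
.....#.....#..
.#...#.....#..
..#.#.......#.
.............#
.....########.
side 0 [([272, 156, 28, 39, 485], [283.7, 175.4]), ([267, 196, 28, 22, 253], [282.2, 208.1])]
side F [([273, 156, 25, 40, 550], [285.1, 175.2]), ([274, 196, 27, 22, 333], [287.0, 207.9])]
.............
.............
.............
.............
.............
.............
....##...#...
...###..###..
...##....###.
..##.......#.
..##.........
..#........##
..##.......##
..##......###
..##......###
..##......###
.##.......###
```

Blue bottle 2 seems to have shifted a little. I'll measure when that happened and by how much.

```bash
python3 - <<'E'
from h import *
for k in['0']+[str(i) for i in range(1,11)]+['F']:
    a=load('side'+k)['image'].astype(int); m=((a[:,:,2]>60)&(a[:,:,0]<70)&(a[:,:,2]>a[:,:,0]+35))
    o=[]
    for v in(192,204,216,228,240):
        u=np.nonzero(m[v,255:310])[0]+255; o.append((int(u.min()),int(u.max())) if len(u) else None)
    print(k,o)
from scipy.optimize import least_squares
for n in('scene',):
  for k in'0F':
    a=load(n+k)['image'].astype(int); m=((a[:,:,2]>60)&(a[:,:,0]<70)&(a[:,:,2]>a[:,:,0]+35))
    print(n,k,[(v,(np.nonzero(m[v,325:380])[0]+325)[[0,-1]].tolist()) for v in(184,192,210,220,230,236,240)],'low',np.nonzero(m[200:260,346])[0].max()+200)
E
```

```text
0 [(272, 287), (268, 299), (268, 293), (269, 290), (269, 289)]
1 [(272, 287), (267, 299), (268, 293), (268, 290), (271, 289)]
2 [(272, 287), (268, 299), (286, 293), None, None]
3 [(289, 290), None, None, (273, 282), (275, 300)]
4 [None, (274, 281), (273, 300), (274, 300), (275, 300)]
5 [(279, 294), (274, 299), (273, 300), (275, 300), (275, 300)]
6 [(279, 294), (274, 299), (273, 300), (274, 300), (275, 300)]
7 [None, None, (273, 280), (274, 300), (275, 300)]
8 [None, (274, 283), (273, 300), (274, 300), (275, 300)]
9 [(294, 294), None, None, (274, 287), (275, 300)]
10 [(279, 285), (274, 298), (273, 300), (274, 300), (275, 300)]
F [(279, 294), (274, 299), (273, 300), (275, 300), (275, 300)]
scene 0 [(184, [332, 353]), (192, [335, 358]), (210, [336, 359]), (220, [339, 359]), (230, [333, 358]), (236, [333, 358]), (240, [336, 356])] low 243Traceback (most recent call last):
  File "<stdin>", line 12, in <module>
IndexError: index 0 is out of bounds for axis 0 with size 0
```

```bash
python3 - <<'E'
from h import *
for k in'0F':
    a=load('scene'+k)['image'].astype(int); m=((a[:,:,2]>60)&(a[:,:,0]<70)&(a[:,:,2]>a[:,:,0]+35))
    for v in(178,182,186,200,210,220,226,232,238,242):
        u=np.nonzero(m[v,318:380])[0]+318; print(k,v,(u.min(),u.max(),len(u)) if len(u) else None)
P=load('w2'); 
d=load('side0'); s=load('scene0')
for B in [(470,-20),(480,-20),(480,-10),(490,-15),(490,-25)]:
    print(B,'scene',proj(s,[(*B,0),(*B,90),(*B,166)]).round(1).tolist(),'side',proj(d,[(*B,0),(*B,90),(*B,166)]).round(1).tolist())
# wrist overview: blue cap top in w2 and now
f=lambda x,y:(130+x/2,y/2)
print(onz(P,f(277,400),164))
w=load('wristF'); a=w['image'].astype(int); m=((a[:,:,2]>60)&(a[:,:,0]<70)&(a[:,:,2]>a[:,:,0]+35)).astype(np.uint8)
_,l,q,c=cv2.connectedComponentsWithStats(m); print([(q[i].tolist(),c[i].round(1).tolist()) for i in range(1,len(q)) if q[i,4]>100])
E
```

```text
0 178 (np.int64(318), np.int64(354), 22)
0 182 (np.int64(327), np.int64(354), 20)
0 186 (np.int64(336), np.int64(353), 18)
0 200 (np.int64(333), np.int64(359), 27)
0 210 (np.int64(336), np.int64(359), 24)
0 220 (np.int64(339), np.int64(359), 21)
0 226 (np.int64(339), np.int64(358), 20)
0 232 (np.int64(333), np.int64(358), 26)
0 238 (np.int64(334), np.int64(357), 24)
0 242 (np.int64(340), np.int64(352), 13)
F 178 (np.int64(319), np.int64(351), 19)
F 182 (np.int64(327), np.int64(350), 19)
F 186 (np.int64(332), np.int64(354), 23)
F 200 (np.int64(330), np.int64(356), 27)
F 210 (np.int64(343), np.int64(356), 14)
F 220 (np.int64(343), np.int64(356), 14)
F 226 (np.int64(331), np.int64(356), 16)
F 232 (np.int64(331), np.int64(356), 26)
F 238 (np.int64(336), np.int64(351), 16)
F 242 None
(470, -20) scene [[346.0, 234.3], [346.7, 202.8], [347.4, 173.5]] side [[285.2, 242.1], [283.2, 213.7], [281.3, 187.6]]
(480, -20) scene [[343.1, 232.6], [343.7, 201.3], [344.3, 172.1]] side [[289.3, 241.6], [287.4, 213.2], [285.7, 187.1]]
(480, -10) scene [[340.2, 234.2], [340.7, 202.7], [341.1, 173.5]] side [[288.8, 238.9], [286.9, 210.6], [285.2, 184.5]]
(490, -15) scene [[338.8, 231.8], [339.2, 200.5], [339.6, 171.5]] side [[293.1, 239.7], [291.4, 211.4], [289.9, 185.3]]
(490, -25) scene [[341.7, 230.2], [342.2, 199.1], [342.7, 170.2]] side [[293.6, 242.4], [291.9, 214.1], [290.4, 187.9]]
[474.45379954 -14.94437336 164.        ]
[([10, 0, 27, 18, 213], [25.2, 5.3]), ([55, 0, 44, 11, 330], [75.3, 3.8]), ([55, 9, 46, 22, 257], [77.4, 23.3]), ([51, 28, 111, 94, 3451], [85.1, 82.7]), ([202, 224, 58, 26, 145], [225.5, 238.2])]
```

Blue bottle 2 slid about 13 mm in +x, staying upright, when the gripper's body passed it early in the second push. I'll grip it gently and slide it back. First I'll work out the approach.

```bash
cat >> h.py <<'E'
def orient(yaw,pitch):
    s,M=st(); a,b=np.radians([yaw,pitch]); z=np.array([np.cos(a)*np.cos(b),np.sin(a)*np.cos(b),-np.sin(b)])
    y=np.cross(z,[0,0,1.]); y/=np.linalg.norm(y); x=np.cross(y,z)
    print('turn units',(R.from_matrix(M.T@np.c_[x,y,z]).as_rotvec(degrees=True)/8).round(2))
E
python3 - <<'E'
from h import *
from scipy.optimize import least_squares
s=load('sceneF'); d=load('sideF')
def solve(us,ud,z):
    r=least_squares(lambda p:[proj(s,[*p,z])[0,0]-us,proj(d,[*p,z])[0,0]-ud],[480,0]); return r.x.round(1)
print('blue2 now',solve(343.2,287.3,80)); print('blue2 before',solve(346,282,80),'blue1',solve(301,285.5,130))
need([424,-76,350]); orient(45,35)
E
```

```text
blue2 now [479.4 -18. ]
blue2 before [467.2 -15. ] blue1 [491.7  99.6]
t 24.25 tcp [ 551.8 -149.1  348.1] dock [-101.3  -54.1] pitch 44.2 yaw -9.9 q [-0.33 -0.2  -0.67  0.32  0.11  1.46] F [0.1 0.8 0. ] open -0.0016634670309659523
units of 20mm [ 2.52 -4.75 -5.03]
t 24.25 tcp [ 551.8 -149.1  348.1] dock [-101.3  -54.1] pitch 44.2 yaw -9.9 q [-0.33 -0.2  -0.67  0.32  0.11  1.46] F [0.1 0.8 0. ] open -0.0016634670309659523
turn units [3.05 4.57 6.36]
```

move_arm:
  rows:
    - [0.42,-0.79,-0.84,0,0,0,0]
    - [0.42,-0.79,-0.84,0,0,0,0]
    - [0.42,-0.79,-0.84,0,0,0,0]
    - [0.42,-0.79,-0.84,0,0,0,0]
    - [0.42,-0.79,-0.84,0,0,0,0]
    - [0.42,-0.79,-0.84,0,0,0,0]
    - [0,0,0,0,0,0,0]

```text
time_s: 24.95
tool_pos: [421.1, -74.7, 349.0]
ee_rot: [1.871, 1.579, 0.665]
ft_force: [0.7, 0.2, -0.7]
opening: 0.002
finger_force: 0.0
```

move_arm:
  rows:
    - [0,0,0,0.34,0.51,0.71,0.5]
    - [0,0,0,0.34,0.51,0.71,1]
    - [0,0,0,0.34,0.51,0.71,1]
    - [0,0,0,0.34,0.51,0.71,1]
    - [0,0,0,0.34,0.51,0.71,1]
    - [0,0,0,0.34,0.51,0.71,1]
    - [0,0,0,0.34,0.51,0.71,1]
    - [0,0,0,0.34,0.51,0.71,1]
    - [0,0,0,0.34,0.51,0.71,1]
    - [0,0,0,0,0,0,1]

```text
time_s: 25.95
tool_pos: [424.1, -78.0, 348.4]
ee_rot: [-2.318, -0.947, -1.203]
ft_force: [1.0, -0.0, -0.1]
opening: 0.999
finger_force: 0.0
```

```bash
python3 - <<'E'
from h import *
orient(45,35)
need([420,-77,76])
E
```

```text
t 25.95 tcp [424.1 -78.  348.4] dock [-221.6   28.9] pitch 34.9 yaw 45.2 q [-0.84 -0.   -0.51  1.14  0.96  1.49] F [ 1.  -0.  -0.1] open 0.9991536908253955
turn units [-0.02 -0.01 -0.08]
t 25.95 tcp [424.1 -78.  348.4] dock [-221.6   28.9] pitch 34.9 yaw 45.2 q [-0.84 -0.   -0.51  1.14  0.96  1.49] F [ 1.  -0.  -0.1] open 0.9991536908253955
units of 20mm [-11.24  -0.03   7.7 ]
```

move_arm:
  rows:
    - [-0.94,0,0.64,0,0,0,1]
    - [-0.94,0,0.64,0,0,0,1]
    - [-0.94,0,0.64,0,0,0,1]
    - [-0.94,0,0.64,0,0,0,1]
    - [-0.94,0,0.64,0,0,0,1]
    - [-0.94,0,0.64,0,0,0,1]
    - [-0.94,0,0.64,0,0,0,1]
    - [-0.94,0,0.64,0,0,0,1]
    - [-0.94,0,0.64,0,0,0,1]
    - [-0.94,0,0.64,0,0,0,1]
    - [-0.94,0,0.64,0,0,0,1]
    - [0,0,0,0,0,0,1]

```text
time_s: 27.15
tool_pos: [420.3, -76.1, 100.1]
ee_rot: [-2.319, -0.956, -1.205]
ft_force: [-0.6, 0.5, 0.1]
opening: 0.998
finger_force: 0.0
```

```bash
python3 - <<'E'
from h import *
need([489,-8.4,76])
w=cap('wrist','wb1'); a=w['image'].astype(int); m=((a[:,:,2]>60)&(a[:,:,0]<70)&(a[:,:,2]>a[:,:,0]+35))
print('pred axis px z 20/60/100',proj(w,[(479.4,-18,z) for z in(20,60,100)]).round(1).tolist())
for z in (20,60,100):
    v=int(round(proj(w,(479.4,-18,z))[0,1])); 
    if 0<=v<400: u=np.nonzero(m[v,200:500])[0]+200; print(z,v,(u.min(),u.max(),(u.min()+u.max())/2,len(u)) if len(u) else None)
E
```

```text
t 27.15 tcp [420.3 -76.1 100.1] dock [-225.3   31.1] pitch 35.0 yaw 45.2 q [-0.84  0.34 -0.93  0.39  0.96  1.48] F [-0.6  0.5  0.1] open 0.9981013200026355
units of 20mm [1.78 0.04 4.64]
pred axis px z 20/60/100 [[328.5, 216.3], [328.5, 185.4], [328.4, 145.9]]
20 216 (np.int64(289), np.int64(366), np.float64(327.5), 78)
60 185 (np.int64(286), np.int64(372), np.float64(329.0), 87)
100 146 (np.int64(228), np.int64(379), np.float64(303.5), 106)
```

The bottle is centred between the fingers. I'll advance around it.

move_arm:
  rows:
    - [-0.82,0,0.57,0,0,0,1]
    - [-0.2,0,0.14,0,0,0,1]
    - [0.3,0,0.42,0,0,0,1]
    - [0.3,0,0.42,0,0,0,1]
    - [0.3,0,0.42,0,0,0,1]
    - [0.3,0,0.42,0,0,0,1]
    - [0.3,0,0.42,0,0,0,1]
    - [0.3,0,0.42,0,0,0,1]
    - [0.3,0,0.42,0,0,0,1]
    - [0.3,0,0.42,0,0,0,1]
    - [0.2,0,0.28,0,0,0,1]
    - [0,0,0,0,0,0,1]

```text
time_s: 28.4
tool_pos: [485.2, -13.5, 79.3]
ee_rot: [-2.317, -0.959, -1.21]
ft_force: [-0.3, 0.2, 0.2]
opening: 1.0
finger_force: 0.0
```

```bash
python3 - <<'E'
from h import *
need([489,-8.4,78])
E
```

```text
t 28.4 tcp [485.2 -13.5  79.3] dock [-154.7   87.2] pitch 34.8 yaw 45.1 q [-0.59  0.36 -1.04 -0.1   0.94  1.91] F [-0.3  0.2  0.2] open 0.9998374667553633
units of 20mm [ 0.13 -0.05  0.3 ]
```

move_arm:
  rows:
    - [0.14,0,0.2,0,0,0,1]
    - [0,0,0,0,0,0,0.85]
    - [0,0,0,0,0,0,0.75]
    - [0,0,0,0,0,0,0.75]
    - [0,0,0,0,0,0,0.75]
    - [0,0,0,0,0,0,0.75]
  force: 20

```text
time_s: 29.0
tool_pos: [488.2, -10.6, 78.5]
ee_rot: [-2.317, -0.955, -1.209]
ft_force: [-1.4, -2.4, 5.5]
opening: 0.759
finger_force: 21.6
```

```bash
python3 - <<'E'
from h import *
s,M=st(); t=s['tool_pos']; print('units',(M.T@np.array([-12.3,3,0])/20).round(3), s['finger_force'])
E
```

```text
t 29.0 tcp [488.2 -10.6  78.5] dock [-151.4   89.8] pitch 34.8 yaw 45.1 q [-0.58  0.37 -1.04 -0.12  0.93  1.93] F [-1.4 -2.4  5.5] open 0.7590332913586937
units [-0.19  -0.54  -0.269] 21.619919986260356
```

move_arm:
  rows:
    - [-0.05,-0.14,-0.07,0,0,0,0.75]
    - [-0.05,-0.14,-0.07,0,0,0,0.75]
    - [-0.05,-0.13,-0.07,0,0,0,0.75]
    - [-0.04,-0.13,-0.06,0,0,0,0.75]
    - [0,0,0,0,0,0,0.75]

```text
time_s: 29.5
tool_pos: [475.8, -7.6, 78.4]
ee_rot: [-2.318, -0.956, -1.209]
ft_force: [1.2, -1.3, 4.2]
opening: 0.758
finger_force: 22.3
```

move_arm:
  rows:
    - [0,0,0,0,0,0,0.82]
    - [0,0,0,0,0,0,0.9]
    - [0,0,0,0,0,0,1]
    - [0,0,0,0,0,0,1]

```text
time_s: 29.9
tool_pos: [475.0, -7.1, 77.6]
ee_rot: [-2.318, -0.955, -1.205]
ft_force: [-1.2, -0.6, -0.2]
opening: 0.998
finger_force: 0.0
```

```bash
python3 - <<'E'
from h import *
s,M=st()
a=cap('side','sideG')['image'].astype(int); m=((a[:,:,2]>60)&(a[:,:,0]<70)&(a[:,:,2]>a[:,:,0]+35))
print([(v,(np.nonzero(m[v,255:310])[0]+255)[[0,-1]].tolist()) for v in(192,204,216,228,240) if m[v,255:310].any()])
E
```

```text
t 29.9 tcp [475.   -7.1  77.6] dock [-164.2   94.6] pitch 34.9 yaw 45.2 q [-0.59  0.36 -1.06 -0.12  0.93  1.91] F [-1.2 -0.6 -0.2] open 0.9981712194574428
[(192, [274, 288]), (204, [268, 299]), (216, [275, 290]), (228, [269, 295]), (240, [270, 295])]
```

Blue bottle 2 is back, with its left edge at 268–270 px as at the start. I'll retreat clear.

move_arm:
  rows:
    - [-0.3,0,-0.42,0,0,0,1]
    - [-0.57,0,-0.82,0,0,0,1]
    - [-0.57,0,-0.82,0,0,0,1]
    - [-0.57,0,-0.82,0,0,0,1]
    - [-0.57,0,-0.82,0,0,0,1]
    - [0.82,0,-0.57,0,0,0,1]
    - [0.82,0,-0.57,0,0,0,1]
    - [0.82,0,-0.57,0,0,0,1]
    - [0.82,0,-0.57,0,0,0,1]
    - [0.82,0,-0.57,0,0,0,1]
    - [0.82,0,-0.57,0,0,0,1]
    - [0,0,0,0,0,0,1]

```text
time_s: 31.15
tool_pos: [413.1, -72.3, 199.6]
ee_rot: [-2.319, -0.959, -1.211]
ft_force: [-0.1, 0.2, -0.8]
opening: 1.003
finger_force: 0.0
```

move_arm:
  rows:
    - [0.82,0,-0.57,0,0,0,1]
    - [0.82,0,-0.57,0,0,0,1]
    - [0.82,0,-0.57,0,0,0,1]
    - [0.82,0,-0.57,0,0,0,1]
    - [0,0,0,0,0,0,1]
    - [0,0,0,0,0,0,1]

```text
time_s: 31.75
tool_pos: [412.3, -71.6, 276.8]
ee_rot: [-2.318, -0.956, -1.206]
ft_force: [0.4, -0.0, 0.5]
opening: 0.996
finger_force: 0.0
```

```bash
python3 - <<'E'
from h import *
st()
for n in('scene','side'):
    d=cap(n,n+'H'); a=d['image'].astype(int); a0=load(n+'0')['image'].astype(int)
    m=((a[:,:,0]>100)&(a[:,:,1]<60)&(a[:,:,2]<60)).astype(np.uint8)
    k,l,q,c=cv2.connectedComponentsWithStats(m); print([(c[i].round(1).tolist(),int(q[i,4])) for i in range(1,k) if q[i,4]>20])
    b=((a[:,:,2]>60)&(a[:,:,0]<70)&(a[:,:,2]>a[:,:,0]+35)); 
    for v in((184,200,232,240) if n=='scene' else (165,192,204,228,240)):
        x0,x1=(325,365) if n=='scene' else (262,310); u=np.nonzero(b[v,x0:x1])[0]+x0; print(v,(u.min(),u.max()) if len(u) else None)
    ch=abs(a-a0).sum(2)>90
    B=dict(vial=(212,242,256,272),film=(198,240,220,275),tray=(262,335,190,278),driver=(190,216,408,458),blue1=(188,258,286,316),blue2=(175,243,332,360),cleaner=(180,262,145,185)) if n=='scene' else dict(vial=(175,200,316,328),film=(165,207,335,360),spray=(210,305,375,410),tray=(145,180,235,268),calc=(258,296,203,245),cleaner=(95,155,328,350))
    print({k:float(ch[r[0]:r[1],r[2]:r[3]].mean().round(3)) for k,r in B.items()})
E
```

```text
t 31.75 tcp [412.3 -71.6 276.8] dock [-232.8   36.4] pitch 34.9 yaw 45.1 q [-0.85  0.04 -0.67  0.96  0.96  1.46] F [ 0.4 -0.   0.5] open 0.9962284949305222
[([315.2, 150.1], 78), ([442.9, 208.8], 110), ([271.4, 225.1], 21), ([242.9, 235.7], 113)]
184 (np.int64(331), np.int64(353))
200 (np.int64(332), np.int64(359))
232 (np.int64(333), np.int64(359))
240 (np.int64(338), np.int64(355))
{'vial': 0.0, 'film': 0.0, 'tray': 0.0, 'driver': 0.0, 'blue1': 0.008, 'blue2': 0.106, 'cleaner': 0.0}
[([175.0, 72.2], 21), ([187.2, 90.5], 21), ([43.6, 129.9], 88), ([366.9, 204.2], 106)]
165 (np.int64(277), np.int64(290))
192 (np.int64(274), np.int64(288))
204 (np.int64(269), np.int64(299))
228 (np.int64(269), np.int64(295))
240 (np.int64(270), np.int64(295))
{'vial': 0.013, 'film': 0.03, 'spray': 0.0, 'tray': 0.135, 'calc': 0.202, 'cleaner': 0.076}
```

```bash
python3 -c "
from bench import env
print(env.sign_off())"
```

```text
the job is handed in; nothing more can be done
None
```

The wash bottle stands fully home against the back of the dock with its cap still on, and the bar is down in its fork (level within about 1° in the images); I nudged one blue bottle about 13 mm on the way, then gripped it and slid it back to within about 1 mm, and handed the job in at about 32 s.

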